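# Clamp the sanding block in the ratchet vice

### The job

Put the sanding block lengthwise between the jaws of the ratchet vice, flat and centred on its bed with the dark grit face still up, and let go of it. Then flip the small pawl lever on the vice's handle over to its other side, so that the handle drives the sliding jaw towards the fixed stop, and swing the handle back and forth until the jaw grips the block tight against the stop. Move the jaw only by the handle, leave the pawl lever on that side, and leave the other things on the desk where they are.

Things in the scene. Friction and masses are not known exactly. Their poses are not given: they have to be found in the camera images.
- sanding_block: cork sanding block, 40 mm (its x) by 76 mm (its y) by 25 mm, 60 to 130 g, lying with its dark grit face up. It is modelled upside down: its origin is the centre of the grit face (25 mm above what it rests on) and its z axis points down. Take it across the 40 mm width.
- vice: low dark steel ratchet vice fixed to the desk. Origin under its base plate, on the desk top; x runs from the ratchet end to the fixed stop, y across, z up. Bed: top of the plate, 12 mm high. Fixed stop: inner face at x = 105 mm, 22 mm thick, 62 mm wide, 30 mm high. Ratchet axis vertical at x = -60 mm, y = 0; wheel of 35 mm radius, below 45 mm.
- seat (a point): middle of the bed between the open jaws, on its surface, 12 mm above the desk (vice x = 57 mm, y = 0); axes as the vice's
- pivot (a point): point on the vertical ratchet axis, about which handle and wheel turn, 50 mm above the desk; axes as the vice's
- jaw (a joint): advance of the sliding jaw towards the stop, m: 0 open, about 0.020 when it grips the 76 mm block. It advances 12 mm per radian of the ratchet wheel: three or four full strokes of the handle. The drive is self-locking: the jaw stays put when the handle is let go.
- handle (a joint): handle angle about the pivot, rad, counter-clockwise from above; 0 when it points along the vice's -x, away from the block; stops at -0.48 and +0.48. Friction holds it where it is left (about 1 N at the grip). A ratchet tooth is 0.314 rad; a stroke drives once the pawl has dropped in behind a tooth.
- grip (a point): on the axis of the handle's upright wooden grip, 88 mm above the desk. The grip is a round post 18 mm thick (22 mm at its head), 130 mm from the pivot, from 57 to 120 mm above the desk. Driving the jaw takes about 4 N here; pushing on to 8 to 15 N once the jaw meets the block clamps it well.
- pawl (a joint): direction pawl on the handle, rad, counter-clockwise from above, sprung over centre to about +0.65 or -0.65 (0.15 to 0.6 while a tip rides on a tooth; it drops in as the handle swings). Positive: lever leans counter-clockwise and such strokes close the jaw, clockwise ones click freely. Negative, as at the start: the handle only drives the jaw open.
- pawl_tab (a point): on the axis of the pawl lever's upright steel tab, 84 mm above the desk; the tab is a round pin 10 mm thick, from 62 to 94 mm. The pawl turns about a vertical pin on the handle, 44 mm from the pivot towards the grip; the tab is 30 mm from that pin, towards the grip at pawl 0. About 1 N flips it past the middle, then it snaps over.
- swatch_block: bystander: flat riveted block of leather swatches 46x90x15 mm
- wax_block: bystander: wax block 35x55x18 mm
- marking_pen: bystander: pen 11x140 mm
- bone_folder: bystander: flat bone folder 20x152x8 mm
- spool: bystander: standing thread spool, 51x77x52 mm
- jaw_face (a point): middle of the sliding jaw's face, 22 mm above the desk; at vice x = 9 mm when open, so 96 mm between the jaws. The jaw is 20 mm thick, 56 mm wide and 30 mm high over the desk; a clamped block stands 7 mm proud of it. Do not push it by hand.
Things that resemble listed ones, but are neither listed nor needed, are in the scene too. Of the things shaped like the sanding_block, the cork one is meant.

How it is judged:
By the outcome, as a careful person would: the job done as asked, in the order asked, and still so for the second after the job is handed in, with the robot touching nothing.
It also fails if it takes over 72 s, if anything falls off the work surface, if the arm or the gripper's body presses on something with over 40 N, if the wrist force passes 120 N, or if a joint passes its speed limit or range.

### The arm

A 6-joint arm with a two-finger parallel gripper is mounted at the origin on the work surface; the furniture and walls round the work are solid. World frame = base frame: x ahead of the robot, y to its left, z up, the work surface at z = 0. Lengths are in m, angles in rad, forces in N, time in s.
With the tool pointing down it reaches from about 0.275 to 0.85 m from the base axis. Payload 5.2 kg.
Tool frame: the origin (TCP) lies midway between the tips of the shut fingers; the grasp point (between the pads) lies 19 mm behind it; z points along the fingers, y is the direction in which the jaws open and shut (so a half turn about z gives the same grasp; the last joint's range is limited). The gripper opens to 85 mm and grips with 20 to 120 N. Pads are 22 mm wide; open, the fingers measure 114 mm over their backs; the gripper's body (76 mm by 85 mm) begins 54 mm behind the grasp point. The pads swing forward as they close: fully open they stand 13 mm farther back than shut.
Start: joints at [-1.441, 0.259, 1.535, -0, 1.348, -0.203], TCP at [0.18, -0.52, 0.231] pointing down, gripper open.
Joint ranges: [-3.14, 3.14], [-0.91, 2.08], [0.19, 2.58], [-1.22, 4.36], [0.22, 2.71], [-3.12, 3.12]. Speed limits (rad/s): [2.57, 2.57, 3.14, 3.14, 3.14, 3.14].

### API

Orientations are given as a 3x3 rotation matrix whose columns are the frame's x, y, z axes.
In Python, from plant import bot, optics gives the robot as it stands.
- The arm moves only by the shell command python3 -m creep 'ROWS' [OPENING] [FORCE]. ROWS is JSON, a list of rows, each a list of 6 numbers: the shift along the world's x, y, z in cm, then the turn, a rotation vector about the world's x, y, z in rad. In form: [[tx, ty, tz, wx, wy, wz], ...]. A call has 1 to 5 rows; each row is the pose to reach, as a shift and turn from the pose measured when the call began; what a row does not reach only later rows make up. A row lasts 1/10 s, in which the tool goes at most 50 mm and 8.59 degrees, less where a joint would pass 70% of its speed; a pose out of reach is approached as far as the arm can. A call with a gripper value outside its range is refused whole. OPENING is the closure, from -1 (fully open) to 1 (shut), set as the call begins (- or left out, the last holds). The fingers move at their own pace and stop on an object; FORCE is the grip in N (left out, the last holds). Time passes only in rows, so rows that repeat a pose let the fingers close. It gives the time, the measured TCP pose, the force and the opening at its end, in the units of the state.
- bot.observe(): the state, without advancing time (a new reading comes with each control period).
- optics.get_image(name): name is "side" or "top" or "wrist"; returns a dict with "pixels" (480x640x3 uint8, red, green, blue), "range_z" (480x640 float32, m along the optical axis (not along the pixel's ray), 0 where there is no reading), "fx", "fy", "cx", "cy" (pixels), "position" and "rotation" of the camera in the world. Camera axes: x right, y down, z forward; pixel columns grow to the right and rows downward; lengths in m; the calibration is good to about 2 mm. A picture is of the moment at which its call begins.
- bot.sign_off(): hands the job in, once; it reports no verdict.
The state is a dict: "time_s": time; "joint_positions": joint angles; "qd": joint speeds; "effort": joint torques, N m; "tool_pos": TCP position; "tcp_rot": TCP orientation; "contact_force": force on the tool from outside, world axes, zero at the start; "ft_torque": the same for the moment, N m; "grip_width": finger opening in m.
Only numpy, scipy, OpenCV 4.12 (cv2) and the standard library are available. Lean on these libraries where they do the work, as an engineer would, in place of code of your own. Each camera call takes 0.05 s, during which the arm holds its last target.

## Working session

There is one attempt and no reset: what is moved stays moved. The work goes in short steps, Python scripts to look and compute and a shell command to move; the robot and the scene stay as the last step left them, time stands still between calls to the robot, and variables do not carry over. Pictures are saved under pics/ and viewed, and the job is handed in when it is done.

```bash
ls; mkdir -p pics; python3 - <<'E'
from plant import bot, optics
import cv2,numpy as np
s=bot.observe(); print(s)
for n in ["top","side","wrist"]:
    d=optics.get_image(n); cv2.imwrite(f"pics/{n}0.png",d["pixels"][:,:,::-1]); np.savez(f"/tmp/{n}0.npz",**d)
    print(n,d["fx"],d["fy"],d["cx"],d["cy"],d["position"],d["rotation"])
E
```

```text
pics
{'time_s': 0.0, 'joint_positions': array([-1.44078696e+00,  2.59343640e-01,  1.53608846e+00, -6.25744530e-06,
        1.34797447e+00, -2.02775989e-01]), 'qd': array([-0.00178881, -0.00117666, -0.00173049,  0.00242183, -0.0010471 ,
        0.00106626]), 'effort': array([-1.54644989e-03, -4.46034980e+01, -2.90575165e+01, -5.09409947e-04,
        1.17085566e-02,  1.15583543e-06]), 'tool_pos': array([ 0.17963585, -0.51928593,  0.23047217]), 'tcp_rot': array([[ 9.45135690e-01,  3.26677930e-01, -2.41214258e-04],
       [ 3.26677821e-01, -9.45134048e-01,  1.79782212e-03],
       [ 3.59328999e-04, -1.77798519e-03, -9.99998355e-01]]), 'contact_force': array([-0.05285102,  0.8204061 , -0.54905464]), 'ft_torque': array([-0.04628956, -0.03505787,  0.03011779]), 'grip_width': 0.08571004668240292}
top 565.6846535747635 565.6846535747635 317.0173430688746 239.9922907449642 [ 0.23582337 -0.00176933  1.40710322] [[-0.00202177 -0.98713398  0.1598825 ]
 [-0.99999275  0.00251174  0.0028625 ]
 [-0.00322726 -0.15987555 -0.9871319 ]]
side 615.190032465954 615.190032465954 318.67869004902246 237.77495134973074 [-0.43893539 -1.31942044  0.97916293] [[ 0.8356989  -0.2765274   0.47448915]
 [-0.54908322 -0.40384249  0.73172322]
 [-0.01072264 -0.87203431 -0.48932727]]
wrist 392.7473815754432 392.7473815754432 315.1998399098066 240.56729658404015 [ 0.25630532 -0.49283247  0.37334924] [[ 0.3264338  -0.89734544 -0.29700528]
 [-0.94521754 -0.31062652 -0.10037416]
 [-0.00218742  0.31350012 -0.94958564]]
```

View pics/top0.png

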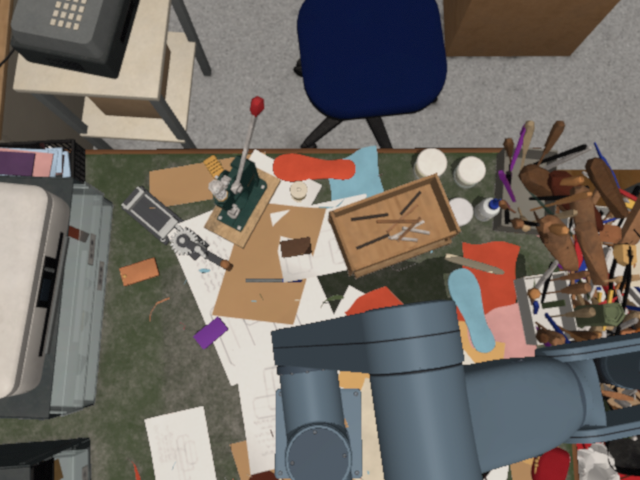

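View pics/side0.png

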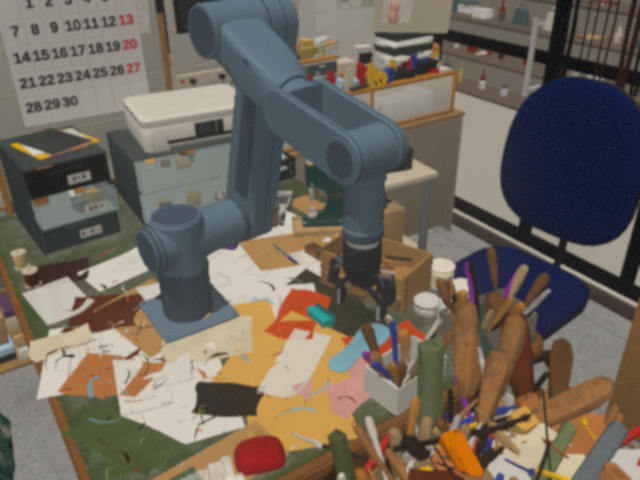

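View pics/wrist0.png

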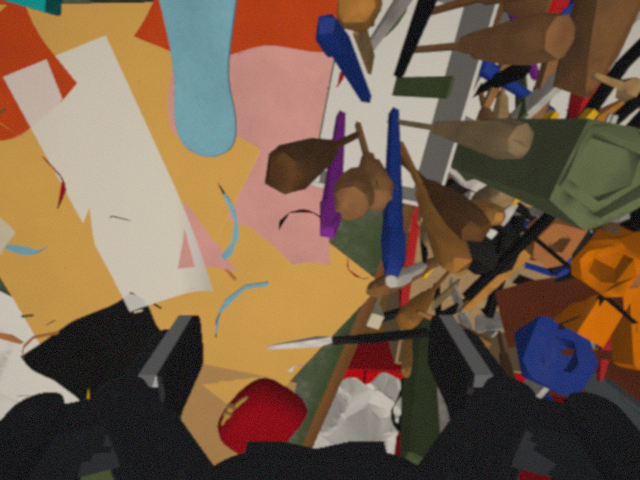

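```bash
python3 - <<'E'
import cv2
i=cv2.imread("pics/top0.png")
cv2.imwrite("pics/top0a.png",cv2.resize(i[170:370,100:300],None,fx=3,fy=3,interpolation=cv2.INTER_CUBIC))
cv2.imwrite("pics/top0b.png",cv2.resize(i[140:340,250:516],None,fx=3,fy=3,interpolation=cv2.INTER_CUBIC))
E
```

```text
(no output)
```

View pics/top0a.png

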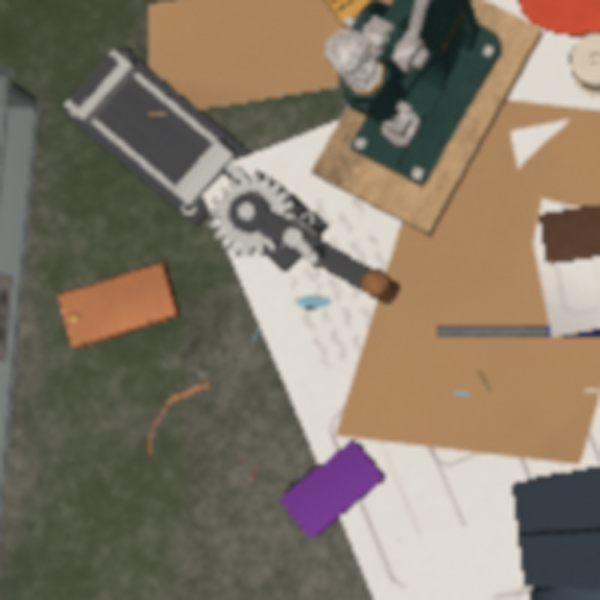

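View pics/top0b.png

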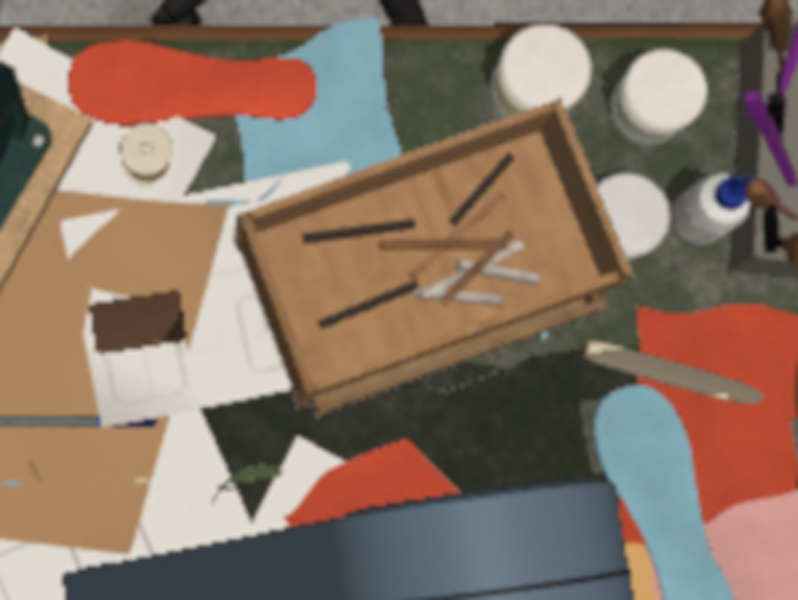

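```bash
cat > h.py <<'E'
import numpy as np,cv2
from plant import bot, optics
def P(d,u,v,z=None):
    """world point for pixel; z: intersect with plane at height z, else from depth"""
    r=np.array([(u-d["cx"])/d["fx"],(v-d["cy"])/d["fy"],1.0]); R=np.array(d["rotation"]);p=np.array(d["position"])
    w=R@r
    if z is not None: return p+w*(z-p[2])/w[2]
    return p+w*float(d["range_z"][int(round(v)),int(round(u))])
def proj(d,X):
    c=np.array(d["rotation"]).T@(np.array(X)-d["position"]); return d["fx"]*c[0]/c[2]+d["cx"],d["fy"]*c[1]/c[2]+d["cy"]
def cloud(d):
    v,u=np.mgrid[:480,:640]; z=d["range_z"]
    c=np.stack([(u-d["cx"])/d["fx"]*z,(v-d["cy"])/d["fy"]*z,z],-1)
    w=c@np.array(d["rotation"]).T+d["position"]; w[z<=0]=np.nan; return w
def st():
    s=bot.observe(); print("t%.2f"%s["time_s"],"tcp",s["tool_pos"].round(4),"y",s["tcp_rot"][:,1].round(3),"z",s["tcp_rot"][:,2].round(3),"F",s["contact_force"].round(1),"w%.4f"%s["grip_width"],"q",s["joint_positions"].round(2)); return s
E
python3 - <<'E'
from h import *
d=dict(np.load("/tmp/top0.npz"))
for n,(u,v) in dict(axis=(248,212),post=(380,285),tab=(297,241),jawmid=(205,178),stop=(97,80),stopA=(118,52),stopB=(75,108),jawA=(232,160),jawB=(190,205),orange=(118,306),purple=(333,490)).items():
    U=100+u/3;V=170+v/3; print(n,(round(U),round(V)),P(d,U,V).round(3))
for n,(u,v) in dict(brown=(137,318),b1=(92,303),b2=(180,292),b3=(185,335),b4=(97,350),pen=(20,421),spool=(146,145)).items():
    U=250+u/3;V=140+v/3; print(n,(round(U),round(V)),P(d,U,V).round(3))
w=cloud(d); m=w[...,2]
hm=np.clip(m*255/0.15,0,255); hm[np.isnan(hm)]=0
cv2.imwrite("pics/hm.png",cv2.resize(hm[170:370,100:520].astype(np.uint8),None,fx=1.9,fy=1.9))
E
```

```text
axis (183, 241) [0.453 0.326 0.062]
post (227, 265) [0.387 0.209 0.118]
tab (199, 250) [0.429 0.285 0.065]
jawmid (168, 229) [0.487 0.372 0.025]
stop (132, 197) [0.57  0.464 0.029]
stopA (139, 187) [0.594 0.448 0.029]
stopB (125, 206) [0.545 0.479 0.035]
jawA (177, 223) [0.503 0.35  0.025]
jawB (163, 238) [0.466 0.386 0.016]
orange (139, 272) [0.382 0.441 0.019]
purple (211, 333) [0.232 0.259 0.023]
brown (296, 246) [0.444 0.055 0.027]
b1 (281, 241) [0.457 0.092 0.028]
b2 (310, 237) [0.467 0.02  0.021]
b3 (312, 252) [0.434 0.016 0.002]
b4 (282, 257) [0.421 0.089 0.007]
pen (257, 280) [0.361 0.152 0.013]
spool (299, 188) [0.586 0.047 0.047]
```

View pics/hm.png

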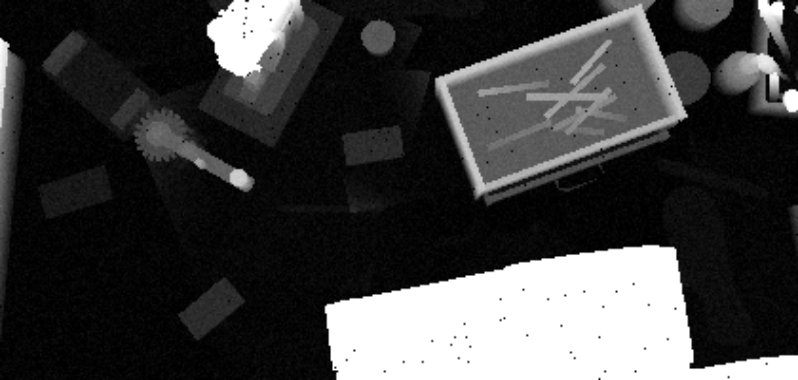

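```bash
python3 -m creep '[[2,4.4,0.2,0,0,0.105],[4,8.8,0.4,0,0,0.21],[6,13.2,0.6,0,0,0.315],[8,17.6,0.8,0,0,0.42],[10,22,1,0,0,0.525]]'; python3 -m creep '[[2,4.4,0.2,0,0,0.105],[4,8.8,0.4,0,0,0.21],[6,13.2,0.6,0,0,0.315],[8,17.6,0.8,0,0,0.42],[10,22,1,0,0,0.525]]'; python3 -c "
from h import *
st()"
```

```text
time_s: 0.65
tool_pos: [0.2799, -0.2975, 0.2405]
tcp_rot: [[0.651, 0.759, -0.001], [0.759, -0.651, 0.001], [0.001, -0.002, -1.0]]
contact_force: [2.2, 0.1, 0.2]
grip_width: 0.0854
time_s: 1.15
tool_pos: [0.3802, -0.0756, 0.2507]
tcp_rot: [[0.18, 0.984, -0.001], [0.984, -0.18, 0.001], [0.0, -0.001, -1.0]]
contact_force: [0.5, -1.5, 0.1]
grip_width: 0.0852
t1.15 tcp [ 0.3802 -0.0756  0.2507] y [ 0.984 -0.18  -0.001] z [-0.001  0.001 -1.   ] F [ 0.5 -1.5  0.1] w0.0852 q [-0.49 -0.06  1.85  0.    1.36 -0.31]
```

```bash
python3 -m creep '[[2,4,0.2,0,0,0.1],[4,8,0.4,0,0,0.2],[6,11,0.6,0,0,0.3],[6,11,0.6,0,0,0.3]]'; python3 - <<'E'
from h import *
st()
for n in ["top","wrist"]:
    d=optics.get_image(n); cv2.imwrite(f"pics/{n}1.png",d["pixels"][:,:,::-1]); np.savez(f"/tmp/{n}1.npz",**d)
E
```

```text
time_s: 1.55
tool_pos: [0.4417, 0.0379, 0.2567]
tcp_rot: [[-0.127, 0.992, 0.0], [0.992, 0.127, 0.002], [0.002, 0.0, -1.0]]
contact_force: [-0.4, -0.0, -0.3]
grip_width: 0.0859
t1.55 tcp [0.4417 0.0379 0.2567] y [0.992 0.127 0.   ] z [ 0.     0.002 -1.   ] F [-0.4 -0.  -0.3] w0.0859 q [-0.17  0.04  1.73  0.    1.37 -0.3 ]
```

View pics/wrist1.png

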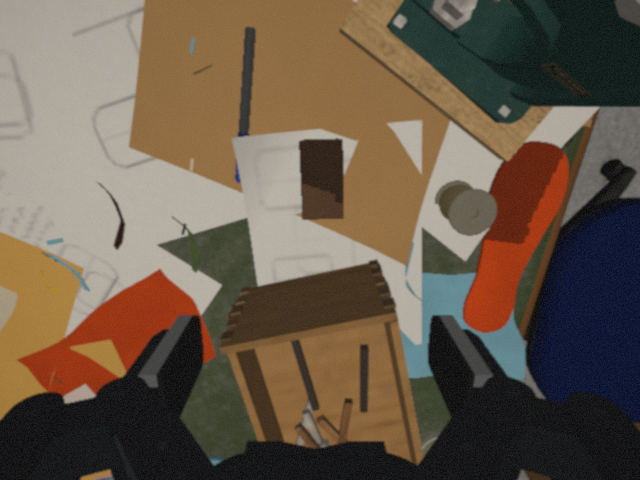

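View pics/top1.png

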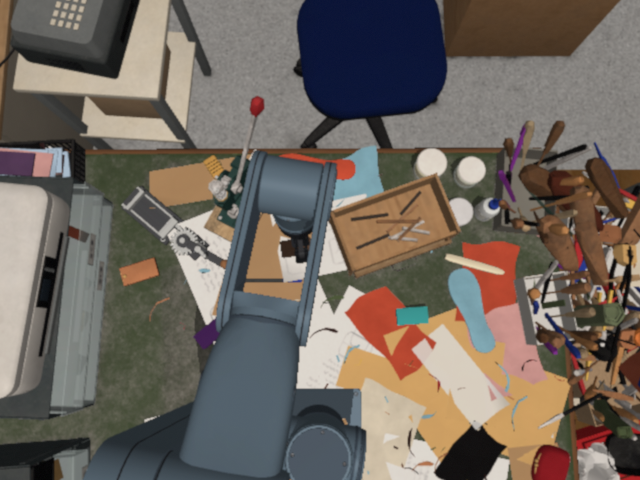

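```bash
python3 - <<'E'
from h import *
d=dict(np.load("/tmp/wrist1.npz")); w=cloud(d)
im=d["pixels"]
z=w[...,2]
m=((z>0.017)&(z<0.035)); m[:, :270]=0; m[:,370:]=0; m[:120]=0; m[235:]=0
m=cv2.morphologyEx(m.astype(np.uint8),cv2.MORPH_OPEN,np.ones((3,3)))
n,l,s,c=cv2.connectedComponentsWithStats(m); k=1+np.argmax(s[1:,4]); print(s[k],c[k])
pts=w[l==k]; print(np.median(pts[:,2])); r=cv2.minAreaRect(pts[:,:2].astype(np.float32)*1000); print(r, cv2.boxPoints(r))
for u,v in [(301,140),(342,138),(345,217),(303,217)]: print(P(d,u,v,0.025).round(4))
d0=dict(np.load("/tmp/top0.npz"));
for u,v in [(330,212),(355,272),(357,275)]: print("box",P(d0,u,v).round(3))
t=cv2.resize(im[120:240,250:400,::-1],None,fx=5,fy=5,interpolation=cv2.INTER_CUBIC); cv2.imwrite("pics/z1.png",t)
E
```

```text
[ 299  139   45   81 3422] [321.80829924 178.65663355]
0.025292698923188167
((444.64715576171875, 55.00267028808594), (41.05038070678711, 76.15116119384766), 8.902867317199707) [[418.47668   89.44305 ]
 [430.26184   14.209344]
 [470.81763   20.562294]
 [459.03247   95.796   ]]
[0.4207 0.0898 0.025 ]
[0.4581 0.0962 0.025 ]
[0.4719 0.022  0.025 ]
[0.4309 0.0169 0.025 ]
box [ 0.513 -0.029  0.107]
box [ 0.378 -0.09   0.043]
box [ 0.371 -0.094  0.045]
```

View pics/z1.png

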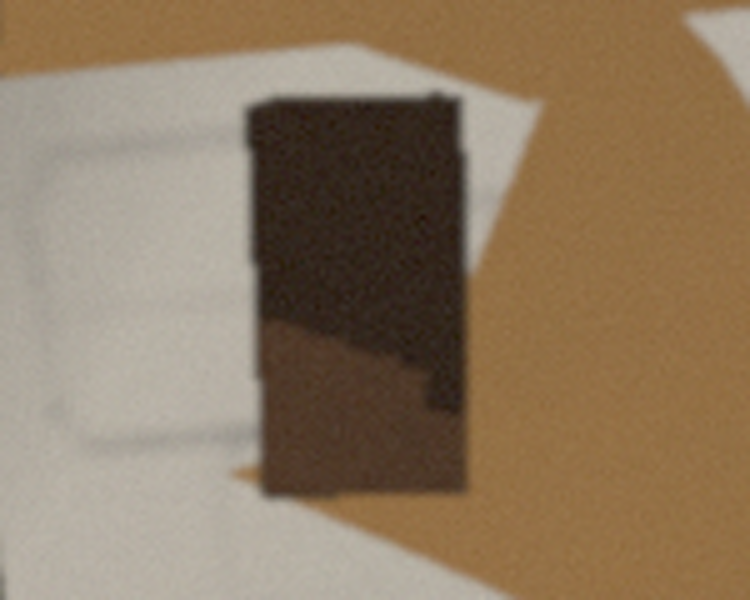

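```bash
python3 -m creep '[[0.3,1.7,-4,0,0,0.028],[0.3,1.7,-9,0,0,0.028],[0.3,1.7,-14,0,0,0.028],[0.3,1.7,-18,0,0,0.028],[0.3,1.7,-18,0,0,0.028]]' -- 2>&1 | tail -6; python3 - <<'E'
from h import *
st()
for n in ["side","wrist"]:
    d=optics.get_image(n); cv2.imwrite(f"pics/{n}2.png",d["pixels"][:,:,::-1]); np.savez(f"/tmp/{n}2.npz",**d)
E
```

```text
invalid input: not JSON, or not a number
t1.65 tcp [0.4399 0.035  0.2563] y [ 0.993  0.121 -0.002] z [-0.002 -0.    -1.   ] F [-0.2  0.1 -0.3] w0.0854 q [-0.17  0.04  1.73 -0.    1.37 -0.3 ]
```

View pics/wrist2.png

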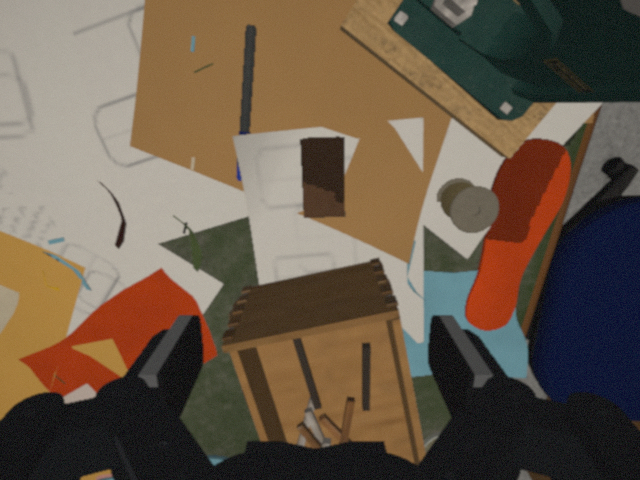

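```bash
python3 -m creep '[[0.5,2,-4,0,0,0.034],[0.5,2,-9,0,0,0.034],[0.5,2,-14,0,0,0.034],[0.5,2,-18,0,0,0.034],[0.5,2,-18,0,0,0.034]]'; python3 - <<'E'
from h import *
st()
for n in ["wrist"]:
    d=optics.get_image(n); cv2.imwrite(f"pics/{n}3.png",d["pixels"][:,:,::-1]); np.savez(f"/tmp/{n}3.npz",**d)
w=cloud(d); z=w[...,2]
m=((z>0.018)&(z<0.032)).astype(np.uint8); m=cv2.morphologyEx(m,cv2.MORPH_OPEN,np.ones((3,3)))
n,l,s,c=cv2.connectedComponentsWithStats(m)
for k in range(1,n):
    if s[k,4]>1500:
        r=cv2.minAreaRect(w[l==k][:,:2].astype(np.float32)*1000); print(s[k],r)
E
```

```text
time_s: 2.25
tool_pos: [0.4397, 0.053, 0.0721]
tcp_rot: [[-0.149, 0.989, -0.013], [0.989, 0.149, 0.001], [0.003, -0.013, -1.0]]
contact_force: [-0.5, -0.6, 0.2]
grip_width: 0.0858
t2.25 tcp [0.4397 0.053  0.0721] y [ 0.989  0.149 -0.013] z [-0.013  0.001 -1.   ] F [-0.5 -0.6  0.2] w0.0858 q [-0.13  0.26  1.98 -0.    0.91 -0.28]
[  383     0   257   224 17404] ((529.8828735351562, 153.9945526123047), (24.835285186767578, 168.46678161621094), 61.88003158569336)
[  284   199    83   137 10713] ((444.52734375, 54.87845993041992), (41.1240234375, 76.47623443603516), 8.722546577453613)
[ 200  407  225   49 3436] ((450.8355712890625, -50.94642639160156), (139.9532470703125, 4.803098201751709), 20.84029197692871)
```

View pics/wrist3.png

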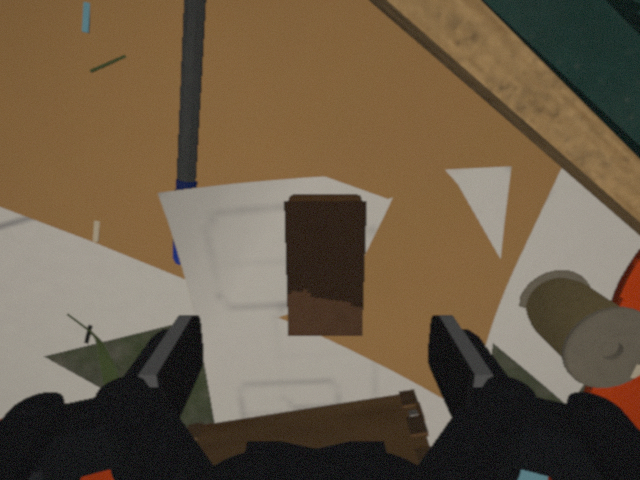

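```bash
python3 -m creep '[[0.5,0.2,-2.5,0,-0.013,0.004],[0.5,0.2,-5,0,-0.013,0.004],[0.5,0.2,-6.9,0,-0.013,0.004],[0.5,0.2,-6.9,0,-0.013,0.004],[0.5,0.2,-6.9,0,-0.013,0.004]]' ; python3 -c "
from h import *
st()"
```

```text
time_s: 2.8
tool_pos: [0.4489, 0.0542, 0.0079]
tcp_rot: [[-0.152, 0.988, 0.008], [0.988, 0.152, 0.0], [-0.001, 0.008, -1.0]]
contact_force: [-1.0, -1.1, -0.2]
grip_width: 0.0856
t2.80 tcp [0.4489 0.0542 0.0079] y [0.988 0.152 0.008] z [ 0.008  0.    -1.   ] F [-1.  -1.1 -0.2] w0.0856 q [-0.13  0.37  2.03  0.    0.72 -0.28]
```

```bash
python3 -m creep '[[-0.4,0.1,-0.4,0,0.006,0],[-0.4,0.1,-0.4,0,0.006,0]]' ; python3 -m creep '[[0,0,0,0,0,0],[0,0,0,0,0,0],[0,0,0,0,0,0],[0,0,0,0,0,0],[0,0,0,0,0,0]]' 1 50;  python3 -c "
from h import *
st()"
```

```text
time_s: 3.0
tool_pos: [0.4457, 0.055, 0.0052]
tcp_rot: [[-0.152, 0.988, 0.004], [0.988, 0.152, -0.0], [-0.001, 0.004, -1.0]]
contact_force: [0.4, 0.7, -0.3]
grip_width: 0.0853
time_s: 3.5
tool_pos: [0.4459, 0.055, 0.0056]
tcp_rot: [[-0.152, 0.988, 0.004], [0.988, 0.152, -0.0], [-0.001, 0.004, -1.0]]
contact_force: [-2.0, 0.6, 5.4]
grip_width: 0.0398
t3.50 tcp [0.4459 0.055  0.0056] y [0.988 0.152 0.004] z [ 0.004 -0.    -1.   ] F [-2.   0.6  5.4] w0.0398 q [-0.13  0.38  2.04  0.    0.72 -0.28]
```

```bash
python3 -m creep '[[0,0,3,0,0,0],[0,0,7,0,0,0],[0,0,12,0,0,0],[0,0,17,0,0,0],[0,0,20,0,0,0]]'; python3 - <<'E'
from h import *
st()
d=dict(np.load("/tmp/top0.npz")); w=cloud(d)
for h in (0.1,0.15,0.2,0.25,.3):
    s=w[90:260,195:300].reshape(-1,3); s=s[(s[:,2]>h)&(s[:,0]<0.8)]; 
    if len(s): print(h,len(s),s.min(0).round(3),s.max(0).round(3))
# vice region: 
sub=w[180:280,115:240].reshape(-1,3); 
E
```

```text
time_s: 4.0
tool_pos: [0.447, 0.055, 0.2093]
tcp_rot: [[-0.152, 0.988, 0.009], [0.988, 0.152, -0.001], [-0.002, 0.009, -1.0]]
contact_force: [1.1, 0.7, -1.5]
grip_width: 0.0396
t4.00 tcp [0.447  0.055  0.2093] y [0.988 0.152 0.009] z [ 0.009 -0.001 -1.   ] F [ 1.1  0.7 -1.5] w0.0396 q [-0.13  0.09  1.8   0.    1.24 -0.28]
0.1 2000 [0.401 0.098 0.101] [0.664 0.224 0.437]
0.15 1845 [0.503 0.098 0.15 ] [0.664 0.224 0.437]
0.2 1567 [0.504 0.098 0.2  ] [0.664 0.224 0.437]
0.25 1106 [0.512 0.098 0.25 ] [0.664 0.219 0.437]
0.3 657 [0.513 0.098 0.3  ] [0.664 0.219 0.437]
```

```bash
python3 -m creep '[[-1,4,0,0,0,-0.1],[-2,8,0,0,0,-0.2],[-3,12,0,0,0,-0.3],[-3,16,0,0,0,-0.4],[-2,20,0,0,0,-0.5]]'; python3 - <<'E'
from h import *
s=st()
for n in ["top","wrist"]:
    d=optics.get_image(n); cv2.imwrite(f"pics/{n}4.png",d["pixels"][:,:,::-1]); np.savez(f"/tmp/{n}4.npz",**d)
    if n=="top":
        w=cloud(d)[150:330,180:340].reshape(-1,3); q=s["joint_positions"][0]; t=s["tool_pos"]
        d0=cloud(dict(np.load("/tmp/top0.npz")))[150:330,180:340].reshape(-1,3)
        new=np.abs(w[:,2]-d0[:,2])>0.03; a=w[new]-t
        r=a[:,0]*np.cos(q)+a[:,1]*np.sin(q); l=-a[:,0]*np.sin(q)+a[:,1]*np.cos(q)
        for h0 in np.arange(0,0.5,0.05):
            k=(a[:,2]>h0)&(a[:,2]<h0+0.05)&(r>-0.12)
            if k.sum()>10: print(round(h0,2),k.sum(),"rad",np.percentile(r[k],[1,99]).round(3),"lat",np.percentile(l[k],[1,99]).round(3))
E
```

```text
time_s: 4.5
tool_pos: [0.4253, 0.2565, 0.2093]
tcp_rot: [[0.344, 0.939, 0.006], [0.939, -0.344, -0.005], [-0.003, 0.008, -1.0]]
contact_force: [1.5, -0.0, -0.7]
grip_width: 0.0399
t4.50 tcp [0.4253 0.2565 0.2093] y [ 0.939 -0.344  0.008] z [ 0.006 -0.005 -1.   ] F [ 1.5 -0.  -0.7] w0.0399 q [ 0.32  0.18  1.7  -0.01  1.26  0.68]
0.0 262 rad [-0.037  0.023] lat [-0.04  -0.011]
0.05 153 rad [-0.057  0.056] lat [-0.047  0.032]
0.1 145 rad [-0.057  0.055] lat [-0.048  0.031]
0.15 27 rad [-0.037  0.008] lat [-0.037  0.01 ]
0.3 189 rad [-0.111  0.033] lat [-0.06  -0.057]
0.35 547 rad [-0.119  0.027] lat [-0.06  -0.056]
0.4 725 rad [-0.12  -0.021] lat [-0.057 -0.041]
```

View pics/wrist4.png

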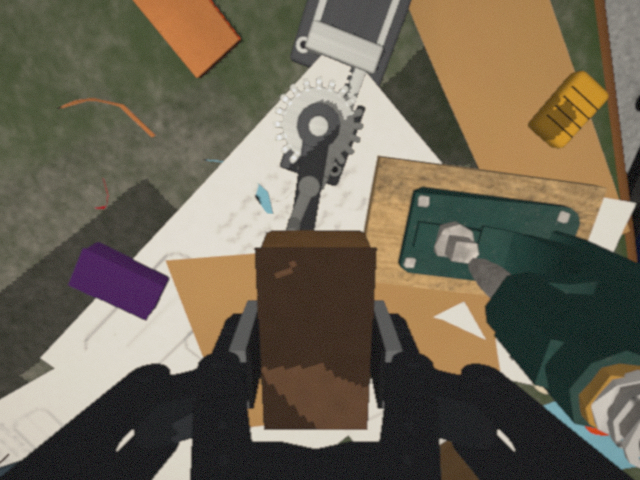

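View pics/top4.png

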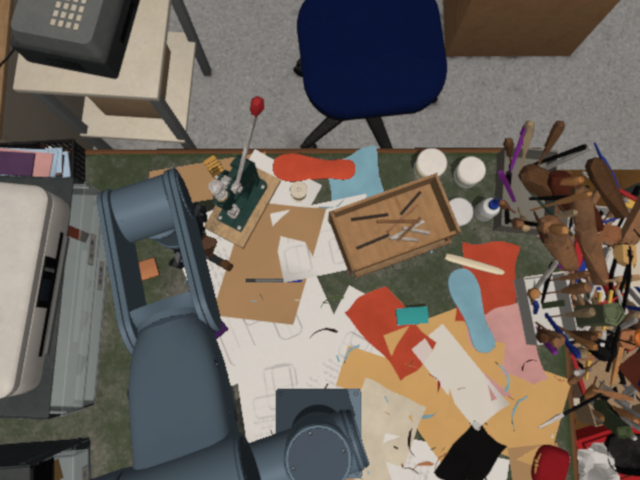

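```bash
python3 - <<'E'
from h import *
w0=cloud(dict(np.load("/tmp/top0.npz")))
for u,v in [(105,200),(90,250),(80,300),(60,300),(30,300),(100,350),(70,160),(97,180)]: print((u,v),w0[v,u].round(3))
d=dict(np.load("/tmp/wrist4.npz")); w=cloud(d)
for n,(u,v) in dict(axis=(318,125),stopjaw=(345,50)).items(): print(n,w[v,u].round(4),P(d,u,v,0.06).round(3))
s=w0[150:420,0:130].reshape(-1,3)
for h in (0.1,0.2,0.3,0.4):
    k=(s[:,2]>h)&(s[:,0]<0.7); print(h, k.sum(), np.percentile(s[k],[1],0).round(3) if k.any() else '', s[k][:,2].max() if k.any() else '')
E
```

```text
(105, 200) [0.554 0.519 0.063]
(90, 250) [0.415 0.503 0.173]
(80, 300) [0.302 0.499 0.217]
(60, 300) [0.301 0.533 0.235]
(30, 300) [0.295 0.538 0.346]
(100, 350) [ 0.193  0.534 -0.   ]
(70, 160) [0.673 0.637 0.006]
(97, 180) [0.621 0.566 0.002]
axis [0.456  0.3283 0.0628] [0.456 0.328 0.06 ]
stopjaw [0.4937 0.3707 0.0289] [0.49  0.368 0.06 ]
0.1 23894 [[0.073 0.497 0.112]] 0.3641352101757356
0.2 17170 [[0.072 0.497 0.206]] 0.3641352101757356
0.3 9309 [[0.13  0.519 0.302]] 0.3641352101757356
0.4 0
```

```bash
python3 -m creep '[[1.5,2.5,0,0,0,-0.1],[3,5,0,0,0,-0.2],[4.5,7.5,0,0,0,-0.3],[5,9,0,0,0,-0.355],[5,9,0,0,0,-0.355]]'; python3 - <<'E'
from h import *
s=st()
for n in ["side","wrist"]:
    d=optics.get_image(n); cv2.imwrite(f"pics/{n}5.png",d["pixels"][:,:,::-1]); np.savez(f"/tmp/{n}5.npz",**d)
w0=cloud(dict(np.load("/tmp/top0.npz")))
for u,v in [(60,200),(60,250),(50,250),(65,220),(75,185)]: print((u,v),w0[v,u].round(3))
E
```

```text
time_s: 5.1
tool_pos: [0.4774, 0.3499, 0.2081]
tcp_rot: [[0.644, 0.765, 0.005], [0.765, -0.644, -0.006], [-0.001, 0.008, -1.0]]
contact_force: [0.0, -0.6, -0.9]
grip_width: 0.0397
t5.10 tcp [0.4774 0.3499 0.2081] y [ 0.765 -0.644  0.008] z [ 0.005 -0.006 -1.   ] F [ 0.  -0.6 -0.9] w0.0397 q [ 0.45  0.35  1.47 -0.01  1.32  1.15]
(60, 200) [0.5   0.522 0.291]
(60, 250) [0.401 0.525 0.268]
(50, 250) [0.396 0.53  0.301]
(65, 220) [0.464 0.52  0.266]
(75, 185) [0.551 0.526 0.217]
```

View pics/wrist5.png

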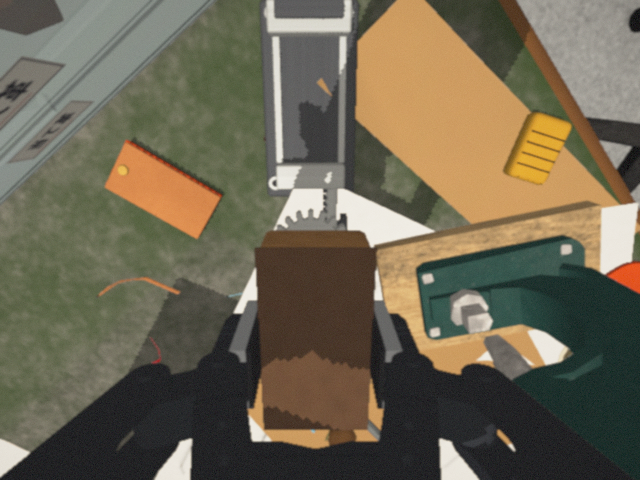

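View pics/side5.png

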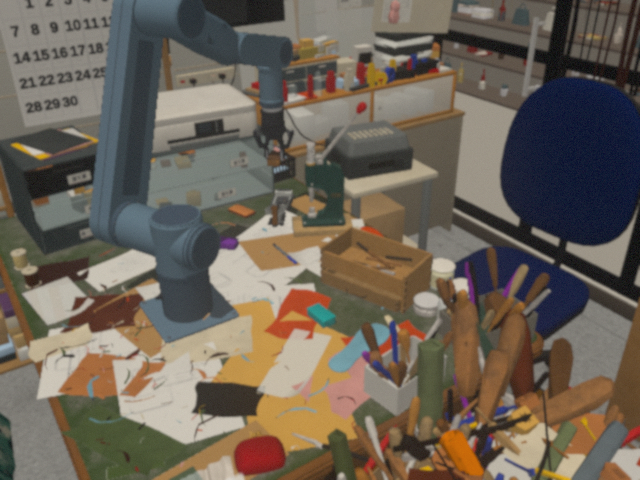

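```bash
python3 - <<'E'
from h import *
s=bot.observe(); q=s["joint_positions"][0]; t=s["tool_pos"]
A=dict(np.load("/tmp/side5.npz"));B=dict(np.load("/tmp/side0.npz"))
w=cloud(A); m=np.zeros((480,640),bool); m[20:180,230:310]=1
col=A["pixels"].astype(int)
a=w[m]-t; a=a[~np.isnan(a[:,0])]
r=a[:,0]*np.cos(q)+a[:,1]*np.sin(q); l=-a[:,0]*np.sin(q)+a[:,1]*np.cos(q)
near=(np.abs(r)<0.2)&(np.abs(l)<0.2)
for h0 in np.arange(-0.05,0.6,0.03):
    k=near&(a[:,2]>h0)&(a[:,2]<h0+0.03)
    if k.sum()>5: print(round(h0,2),k.sum(),"rad",np.percentile(r[k],[2,98]).round(3),"lat",np.percentile(l[k],[2,98]).round(3))
# wrist vice
d=dict(np.load("/tmp/wrist5.npz")); 
i=cv2.cvtColor(d["pixels"],cv2.COLOR_RGB2BGR); cv2.imwrite("pics/z5.png",cv2.resize(i[0:240,220:400],None,fx=3.3,fy=2.5,interpolation=cv2.INTER_CUBIC))
w=cloud(d)
for v in (10,22,35,60,100,140,165,175,185,195): print(v,[ (u,w[v,u].round(3).tolist()) for u in (300,310)])
E
```

```text
-0.05 286 rad [-0.019  0.123] lat [0.108 0.183]
-0.02 405 rad [-0.042  0.161] lat [-0.151  0.182]
0.01 490 rad [-0.041  0.13 ] lat [-0.149  0.195]
0.04 381 rad [-0.035  0.094] lat [-0.149  0.194]
0.07 511 rad [-0.037  0.096] lat [-0.148  0.192]
0.1 481 rad [-0.031  0.1  ] lat [-0.051  0.192]
0.13 453 rad [-0.04   0.111] lat [-0.034  0.197]
0.16 215 rad [-0.043  0.016] lat [-0.034  0.029]
0.19 236 rad [-0.044  0.011] lat [-0.036  0.033]
0.22 225 rad [-0.043  0.01 ] lat [-0.036  0.028]
0.25 237 rad [-0.043  0.013] lat [-0.034  0.029]
0.28 238 rad [-0.045  0.007] lat [-0.034  0.028]
0.31 204 rad [-0.091  0.033] lat [-0.06   0.021]
0.34 453 rad [-0.195  0.034] lat [-0.06  -0.024]
0.37 517 rad [-0.195  0.027] lat [-0.059 -0.048]
0.4 363 rad [-0.197 -0.007] lat [-0.058  0.025]
0.43 107 rad [-0.199 -0.132] lat [-0.058 -0.015]
10 [(300, [0.565, 0.469, 0.034]), (310, [0.571, 0.465, 0.034])]
22 [(300, [0.561, 0.464, 0.029]), (310, [0.566, 0.459, 0.03])]
35 [(300, [0.556, 0.459, 0.02]), (310, [0.562, 0.454, 0.018])]
60 [(300, [0.545, 0.447, 0.012]), (310, [0.551, 0.441, 0.013])]
100 [(300, [0.526, 0.424, 0.013]), (310, [0.532, 0.419, 0.011])]
140 [(300, [0.505, 0.4, 0.011]), (310, [0.512, 0.395, 0.011])]
165 [(300, [0.494, 0.386, 0.028]), (310, [0.5, 0.381, 0.029])]
175 [(300, [0.488, 0.38, 0.029]), (310, [0.495, 0.375, 0.03])]
185 [(300, [0.483, 0.374, 0.03]), (310, [0.489, 0.368, 0.029])]
195 [(300, [0.476, 0.366, 0.02]), (310, [0.482, 0.36, 0.018])]
```

View pics/z5.png

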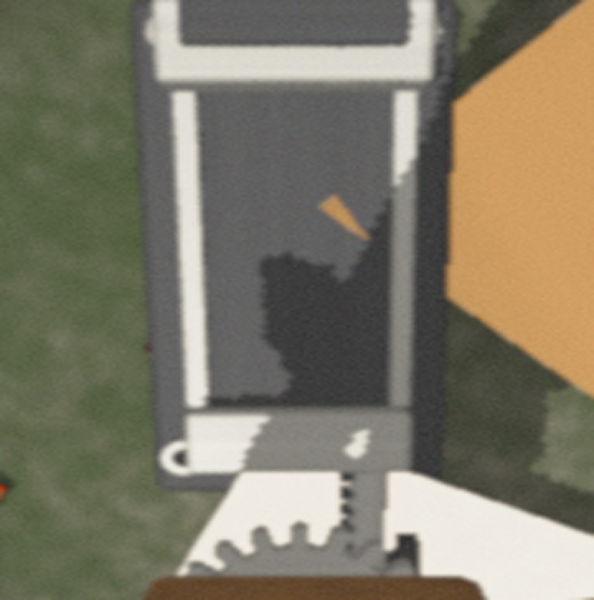

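```bash
python3 - <<'E'
from h import *
d=dict(np.load("/tmp/wrist5.npz")); w=cloud(d)
for v in (60,100,140): print(v,[(u,round(float(w[v,u,2]),4)) for u in range(256,366,6)])
# fits: robust lines in pixel edges -> world at plane
def F(u,v): return 220+u/3.3, v/2.5
for n,u,v,z in [("stopL",155,82,.03),("stopR",433,82,.03),("jawL",187,408,.03),("jawR",413,408,.03),("jawL2",187,472,.03),("jawR2",413,472,.03),("railLt",183,92,.012),("railLb",197,405,.012),("railRt",405,92,.012),("railRb",400,405,.012),("plTL",133,60,.012),("plBL",160,490,.012),("plTR",458,60,.012),("plBR",443,440,.012)]:
    print(n,P(d,*F(u,v),z)[:2].round(4))
# left extents of housing in q frame from top4
s_q=0.32; t=np.array([0.4253,0.2565,0.2093])
A=cloud(dict(np.load("/tmp/top4.npz"))); a=A[150:420,60:340].reshape(-1,3)-t
r=a[:,0]*np.cos(s_q)+a[:,1]*np.sin(s_q); l=-a[:,0]*np.sin(s_q)+a[:,1]*np.cos(s_q)
for r0 in np.arange(-0.3,0.15,0.05):
    k=(r>r0)&(r<r0+0.05)&(a[:,2]>0.26)&(np.abs(l)<0.3)
    if k.sum()>5: print("rad",round(r0,2),"lat",np.percentile(l[k],[1,99]).round(3),"h",np.percentile(a[k,2],[1,99]).round(3))
E
```

```text
60 [(256, 0.0028), (262, 0.0092), (268, 0.0131), (274, 0.0155), (280, 0.012), (286, 0.0124), (292, 0.0127), (298, 0.0138), (304, 0.0138), (310, 0.0134), (316, 0.0114), (322, 0.012), (328, 0.0129), (334, 0.0119), (340, 0.0131), (346, 0.0117), (352, 0.0121), (358, 0.0037), (364, 0.0028)]
100 [(256, 0.0019), (262, 0.003), (268, 0.0117), (274, 0.012), (280, 0.0128), (286, 0.0116), (292, 0.0121), (298, 0.0129), (304, 0.0114), (310, 0.0112), (316, 0.013), (322, 0.0119), (328, 0.0111), (334, 0.0117), (340, 0.0134), (346, 0.0114), (352, 0.0124), (358, 0.0068), (364, 0.005)]
140 [(256, 0.0029), (262, 0.0017), (268, 0.013), (274, 0.0119), (280, 0.0122), (286, 0.012), (292, 0.0111), (298, 0.0125), (304, 0.0131), (310, 0.0112), (316, 0.0121), (322, 0.0126), (328, 0.0117), (334, 0.0112), (340, 0.0146), (346, 0.0119), (352, 0.0122), (358, 0.0016), (364, 0.0023)]
stopL [0.5378 0.4741]
stopR [0.585  0.4345]
jawL [0.4803 0.3992]
jawR [0.5226 0.3635]
jawL2 [0.4664 0.3836]
jawR2 [0.5096 0.3472]
railLt [0.5415 0.4713]
railLb [0.4803 0.3975]
railRt [0.5814 0.4378]
railRb [0.5204 0.3638]
plTL [0.5385 0.4853]
plBL [0.4532 0.3819]
plTR [0.5965 0.4367]
plBR [0.5215 0.3472]
rad -0.3 lat [-0.056  0.053] h [0.447 0.532]
rad -0.25 lat [-0.058  0.054] h [0.413 0.503]
rad -0.2 lat [-0.058  0.06 ] h [0.375 0.471]
rad -0.15 lat [-0.058  0.061] h [0.348 0.446]
rad -0.1 lat [-0.058  0.061] h [0.332 0.431]
rad -0.05 lat [-0.06  0.06] h [0.274 0.416]
rad -0.0 lat [-0.06  0.06] h [0.337 0.402]
```

```bash
python3 - <<'E'
from h import *
d=dict(np.load("/tmp/wrist5.npz")); w=cloud(d); s=bot.observe()
t=s["tool_pos"];R=s["tcp_rot"]
L=(w-t)@R
m=np.zeros((480,640),bool); m[225:450,245:385]=1
for z0 in np.arange(-0.05,0.03,0.005):
    k=m&(L[...,2]>z0)&(L[...,2]<z0+0.005)
    print(round(z0,3),k.sum())
k=m&(np.abs(L[...,1])<0.0185)&(L[...,2]>-0.03)&(L[...,2]<-0.012)
p=L[k]; print(np.percentile(p,[0.5,50,99.5],0).round(4)); 
r=cv2.minAreaRect((w[k]@np.eye(3))[:,:2].astype(np.float32)*1000); print(r, t)
c=np.linalg.lstsq(np.c_[p[:,:2],np.ones(len(p))],p[:,2],rcond=None)[0]; print("tilt",c)
E
```

```text
-0.05 0
-0.045 91
-0.04 976
-0.035 443
-0.03 445
-0.025 4624
-0.02 16771
-0.015 652
-0.01 543
-0.005 412
-0.0 221
0.005 0
0.01 0
0.015 0
0.02 0
0.025 0
[[-0.0364 -0.0183 -0.0209]
 [ 0.0069  0.0001 -0.0195]
 [ 0.0387  0.0183 -0.013 ]]
((477.03546142578125, 348.9877624511719), (77.01606750488281, 37.00086212158203), 49.95212173461914) [0.4766239  0.34826029 0.20834084]
tilt [ 0.00746966  0.00362711 -0.01944505]
```

```bash
python3 -m creep '[[1.8,2.3,-2,0,0,0.007],[3.6,4.6,-4,0,0,0.007],[5.4,6.9,-7,0,0,0.007],[5.4,6.9,-11,0,0,0.007],[5.4,6.9,-14,0,0,0.007]]';python3 -m creep '[[0,0,0,0,0,0],[0,0,0,0,0,0]]'; python3 - <<'E'
from h import *
s=st()
d=optics.get_image("wrist"); cv2.imwrite("pics/wrist6.png",d["pixels"][:,:,::-1]); np.savez("/tmp/wrist6.npz",**d)
u=np.array([0.6388,0.7694]);n=np.array([-0.7694,0.6388]); e=np.array([0.5314,0.4178])-s["tool_pos"][:2]; print("err u,n",e@u,e@n, np.degrees(np.arctan2(*s["tcp_rot"][:2,0][::-1])))
E
```

```text
time_s: 5.7
tool_pos: [0.53, 0.4158, 0.0659]
tcp_rot: [[0.637, 0.771, 0.003], [0.771, -0.637, -0.009], [-0.005, 0.007, -1.0]]
contact_force: [-0.8, -0.5, -1.4]
grip_width: 0.0396
time_s: 5.9
tool_pos: [0.5295, 0.4145, 0.0657]
tcp_rot: [[0.637, 0.771, 0.001], [0.771, -0.637, -0.01], [-0.007, 0.007, -1.0]]
contact_force: [0.2, -1.3, -0.1]
grip_width: 0.0401
t5.90 tcp [0.5295 0.4145 0.0657] y [ 0.771 -0.637  0.007] z [ 0.001 -0.01  -1.   ] F [ 0.2 -1.3 -0.1] w0.0401 q [ 0.5   0.61  1.41 -0.01  1.13  1.2 ]
err u,n 0.0037158567760147095 0.00067114128643283 50.43840448741784
```

View pics/wrist6.png

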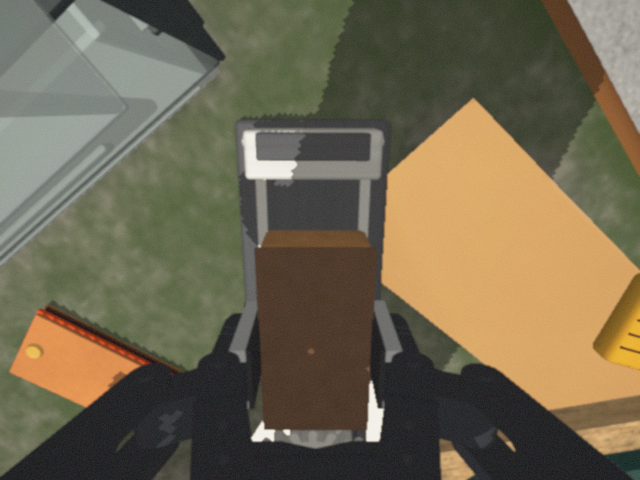

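```bash
python3 -m creep '[[0.15,0.25,-1,0.01,0.001,0],[0.15,0.25,-2,0.01,0.001,0],[0.15,0.25,-3,0.01,0.001,0],[0.15,0.25,-3.5,0.01,0.001,0],[0.15,0.25,-3.5,0.01,0.001,0]]'; python3 - <<'E'
from h import *
s=st()
u=np.array([0.6388,0.7694]);n=np.array([-0.7694,0.6388]); e=np.array([0.5314,0.4178])-s["tool_pos"][:2]; print("err u,n",e@u,e@n, np.degrees(np.arctan2(*s["tcp_rot"][:2,0][::-1])))
E
```

```text
time_s: 6.45
tool_pos: [0.5313, 0.4174, 0.031]
tcp_rot: [[0.637, 0.771, 0.001], [0.771, -0.637, 0.001], [0.001, 0.0, -1.0]]
contact_force: [-0.6, -0.2, -0.9]
grip_width: 0.04
t6.45 tcp [0.5313 0.4174 0.031 ] y [ 0.771 -0.637  0.   ] z [ 0.001  0.001 -1.   ] F [-0.6 -0.2 -0.9] w0.0400 q [0.5  0.65 1.43 0.   1.06 1.19]
err u,n 0.0003374862885810998 0.00016813710419359614 50.43293507882207
```

```bash
python3 -m creep '[[0,0,-0.5,0,0,0],[0,0,-0.9,0,0,0],[0,0,-1.2,0,0,0],[0,0,-1.3,0,0,0],[0,0,-1.3,0,0,0]]'; python3 -c "
from h import *
st()"
```

```text
time_s: 6.95
tool_pos: [0.5313, 0.4175, 0.018]
tcp_rot: [[0.637, 0.771, 0.001], [0.771, -0.637, 0.001], [0.001, 0.0, -1.0]]
contact_force: [-0.2, -0.2, -0.8]
grip_width: 0.0398
t6.95 tcp [0.5313 0.4175 0.018 ] y [ 0.771 -0.637  0.   ] z [ 0.001  0.001 -1.   ] F [-0.2 -0.2 -0.8] w0.0398 q [0.5  0.67 1.44 0.   1.03 1.19]
```

```bash
python3 -m creep '[[0,0,-0.1,0,0,0],[0,0,-0.2,0,0,0]]'; python3 -c "
from h import *
st()"
```

```text
time_s: 7.15
tool_pos: [0.5316, 0.4176, 0.0176]
tcp_rot: [[0.637, 0.771, 0.002], [0.771, -0.637, 0.001], [0.002, 0.001, -1.0]]
contact_force: [-5.1, -2.0, 12.8]
grip_width: 0.0399
t7.15 tcp [0.5316 0.4176 0.0176] y [ 0.771 -0.637  0.001] z [ 0.002  0.001 -1.   ] F [-5.1 -2.  12.8] w0.0399 q [0.5  0.67 1.44 0.   1.03 1.19]
```

Contact with the bed. Release and rise.

```bash
python3 -m creep '[[0,0,0,0,0,0],[0,0,0,0,0,0],[0,0,0,0,0,0],[0,0,0.2,0,0,0]]' 0.1; python3 -c "
from h import *
st()"
```

```text
time_s: 7.55
tool_pos: [0.5314, 0.4175, 0.0192]
tcp_rot: [[0.637, 0.771, 0.001], [0.771, -0.637, 0.001], [0.001, 0.0, -1.0]]
contact_force: [-0.4, -0.9, -1.5]
grip_width: 0.0401
t7.55 tcp [0.5314 0.4175 0.0192] y [ 0.771 -0.637  0.   ] z [ 0.001  0.001 -1.   ] F [-0.4 -0.9 -1.5] w0.0401 q [0.5  0.67 1.44 0.   1.04 1.19]
```

```bash
python3 -m creep '[[0,0,-0.15,0,0,0],[0,0,-0.15,0,0,0]]';  python3 -m creep '[[0,0,0,0,0,0],[0,0,0,0,0,0],[0,0,0.2,0,0,0]]' -0.5; python3 -m creep '[[0,0,2,0,0,0],[0,0,5,0,0,0],[0,0,8,0,0,0],[0,0,12,0,0,0],[0,0,12,0,0,0]]'; python3 - <<'E'
from h import *
s=st()
d=optics.get_image("wrist"); cv2.imwrite("pics/wrist7.png",d["pixels"][:,:,::-1]); np.savez("/tmp/wrist7.npz",**d)
E
```

```text
time_s: 7.75
tool_pos: [0.5316, 0.4176, 0.0177]
tcp_rot: [[0.637, 0.771, 0.001], [0.771, -0.637, 0.001], [0.002, 0.0, -1.0]]
contact_force: [0.3, 0.1, -0.0]
grip_width: 0.0402
time_s: 8.05
tool_pos: [0.5313, 0.4174, 0.0194]
tcp_rot: [[0.637, 0.771, 0.001], [0.771, -0.637, 0.001], [0.001, 0.0, -1.0]]
contact_force: [0.2, 0.2, 0.3]
grip_width: 0.0641
time_s: 8.55
tool_pos: [0.5345, 0.4193, 0.1465]
tcp_rot: [[0.637, 0.771, 0.011], [0.771, -0.637, 0.006], [0.012, 0.005, -1.0]]
contact_force: [0.2, -0.2, 0.8]
grip_width: 0.0642
t8.55 tcp [0.5345 0.4193 0.1465] y [ 0.771 -0.637  0.005] z [ 0.011  0.006 -1.   ] F [ 0.2 -0.2  0.8] w0.0642 q [0.5  0.54 1.32 0.   1.27 1.19]
```

View pics/wrist7.png

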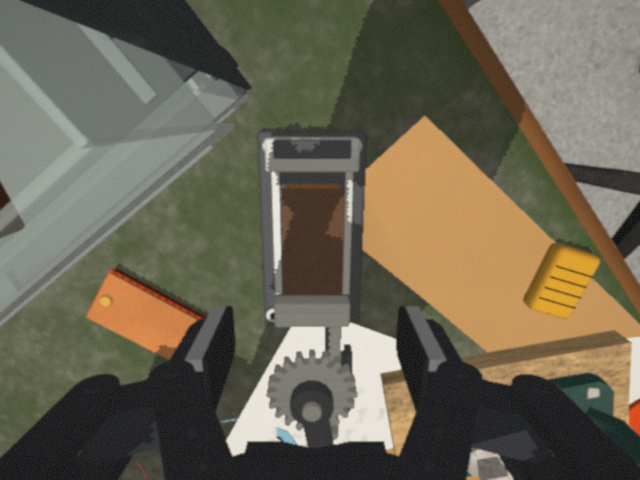

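```bash
python3 -m creep '[[-2,-2,2.5,0,0,0],[-5.5,-5.5,5,0,0,0],[-9,-9.5,7.5,0,0,0],[-12,-13.5,9,0,0,0],[-15,-18,10,0,0,0]]' 0.1; python3 -m creep '[[-2,-2.5,0,0,0,0],[-2,-2.5,0,0,0,0],[-2,-2.5,0,0,0,0]]'; python3 - <<'E'
from h import *
s=st()
for n in ["top","wrist"]:
    d=optics.get_image(n); cv2.imwrite(f"pics/{n}8.png",d["pixels"][:,:,::-1]); np.savez(f"/tmp/{n}8.npz",**d)
E
```

```text
time_s: 9.1
tool_pos: [0.3933, 0.2544, 0.239]
tcp_rot: [[0.636, 0.772, 0.007], [0.772, -0.636, 0.004], [0.008, 0.003, -1.0]]
contact_force: [0.5, -0.4, 0.3]
grip_width: 0.0384
time_s: 9.4
tool_pos: [0.373, 0.2291, 0.2386]
tcp_rot: [[0.637, 0.771, 0.007], [0.771, -0.637, 0.004], [0.008, 0.003, -1.0]]
contact_force: [1.1, 0.3, -0.3]
grip_width: 0.0382
t9.40 tcp [0.373  0.2291 0.2386] y [ 0.771 -0.637  0.003] z [ 0.007  0.004 -1.   ] F [ 1.1  0.3 -0.3] w0.0382 q [0.29 0.04 1.78 0.   1.32 0.98]
```

View pics/wrist8.png

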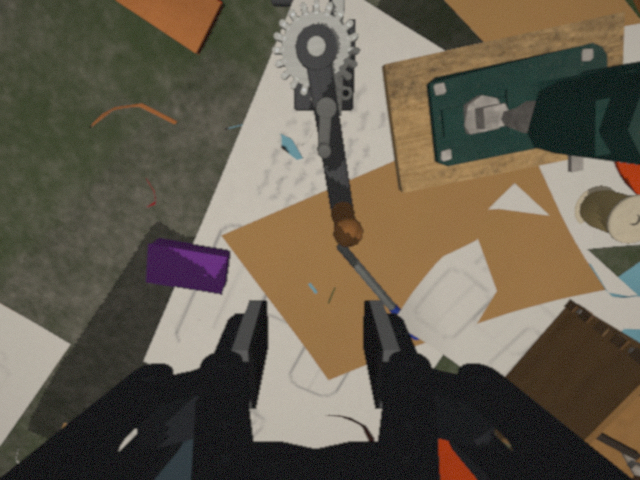

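```bash
python3 - <<'E'
from h import *
d=dict(np.load("/tmp/wrist8.npz")); w=cloud(d)
i=cv2.cvtColor(d["pixels"],cv2.COLOR_RGB2BGR); cv2.imwrite("pics/z8.png",cv2.resize(i[0:250,240:420],None,fx=3.2,fy=2.4,interpolation=cv2.INTER_CUBIC))
c=np.array([0.4565,0.328]);u=np.array([0.6388,0.7694]);n=np.array([-0.7694,0.6388])
def V(p): return np.array([(p[:2]-c)@u*1000,(p[:2]-c)@n*1000,p[2]*1000]).round(1)
for nm,uu,vv,z in [("hub",316,45,.062),("pin",327,107,.06),("tab",323,148,.094),("tab2",324,152,.09),("post",348,232,.12)]:
    print(nm,V(P(d,uu,vv,z)),"depth",V(w[vv,uu]))
for v in range(135,165,4): print(v,[round(float(w[v,x,2])*1000) for x in range(312,340,2)])
E
```

```text
hub [ 0.1  0.3 62. ] depth [-0.2  0.3 63.7]
pin [-43.2  -8.4  60. ] depth [-43.2  -8.3  63.7]
tab [-71.6  -4.8  94. ] depth [-71.5  -4.8  94.3]
tab2 [-74.7  -5.6  90. ] depth [-74.5  -5.6  92.7]
post [-126.5  -22.1  120. ] depth [-126.7  -22.2  119.5]
135 [6, 5, 4, 55, 64, 64, 64, 61, 65, 57, 58, 58, 56, 58]
139 [5, 4, 4, 62, 62, 63, 63, 63, 62, 56, 57, 58, 57, 57]
143 [4, 6, 4, 62, 73, 81, 84, 77, 64, 58, 56, 57, 59, 57]
147 [3, 4, 4, 90, 93, 94, 93, 95, 95, 58, 57, 57, 57, 56]
151 [3, 4, 4, 94, 96, 94, 93, 94, 93, 95, 57, 57, 57, 57]
155 [4, 3, 4, 4, 93, 94, 95, 95, 94, 56, 57, 57, 56, 57]
159 [3, 3, 4, 4, 4, 56, 56, 57, 56, 56, 56, 58, 57, 57]
163 [5, 3, 3, 4, 4, 5, 56, 57, 57, 57, 57, 58, 57, 57]
```

View pics/z8.png

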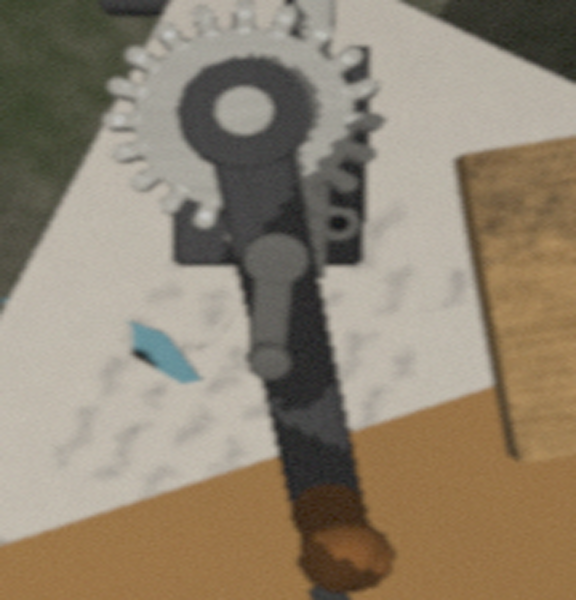

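```bash
python3 -m creep '[[0.8,2.8,0,-0.004,0.007,0],[1.7,5.9,-2,-0.004,0.007,0],[1.7,5.9,-6,-0.004,0.007,0],[1.7,5.9,-10,-0.004,0.007,0],[1.7,5.9,-13,-0.004,0.007,0]]' 1; cat >> h.py <<'E'
c=np.array([0.4565,0.328]);U=np.array([0.6388,0.7694]);N=np.array([-0.7694,0.6388])
def V(p): return np.array([(p[:2]-c)@U*1000,(p[:2]-c)@N*1000,p[2]*1000]).round(1)
def vs():
    s=st(); f=s["contact_force"]; print("vice tcp",V(s["tool_pos"]),"F u,n,z",np.round([f[:2]@U,f[:2]@N,f[2]],1))
    return s
def tgt(a,b,z):
    p=bot.observe()["tool_pos"]; w=c+a/1000*U+b/1000*N; print("shift cm",((w-p[:2])*100).round(2), round((z/1000-p[2])*100,2))
E
python3 -c "
from h import *
vs();tgt(-73,26,70)"
```

```text
time_s: 10.0
tool_pos: [0.3902, 0.2897, 0.1053]
tcp_rot: [[0.635, 0.773, -0.003], [0.773, -0.635, -0.001], [-0.003, -0.002, -1.0]]
contact_force: [0.6, 0.7, -0.1]
grip_width: 0.0002
t10.00 tcp [0.3902 0.2897 0.1053] y [ 0.773 -0.635 -0.002] z [-0.003 -0.001 -1.   ] F [ 0.6  0.7 -0.1] w0.0002 q [0.41 0.27 1.85 0.   1.02 1.1 ]
vice tcp [-71.9  26.6 105.3] F u,n,z [ 0.9  0.  -0.1]
shift cm [-0.03 -0.12] -3.53
```

```bash
python3 -m creep '[[0,-0.1,-1.5,0,0,0],[0,-0.1,-3,0,0,0],[0,-0.1,-3.4,0,0,0],[0.4,-0.4,-3.4,0,0,0],[0.8,-0.75,-3.4,0,0,0]]'; python3 - <<'E'
from h import *
vs()
d=optics.get_image("wrist"); cv2.imwrite("pics/wrist9.png",d["pixels"][:,:,::-1])
E
```

```text
time_s: 10.5
tool_pos: [0.3991, 0.2826, 0.0716]
tcp_rot: [[0.634, 0.773, -0.003], [0.773, -0.634, -0.001], [-0.002, -0.001, -1.0]]
contact_force: [-0.8, 0.1, 0.1]
grip_width: 0.0001
t10.50 tcp [0.3991 0.2826 0.0716] y [ 0.773 -0.634 -0.001] z [-0.003 -0.001 -1.   ] F [-0.8  0.1  0.1] w0.0001 q [0.39 0.33 1.88 0.   0.93 1.07]
vice tcp [-71.6  15.1  71.6] F u,n,z [-0.5  0.7  0.1]
```

View pics/wrist9.png

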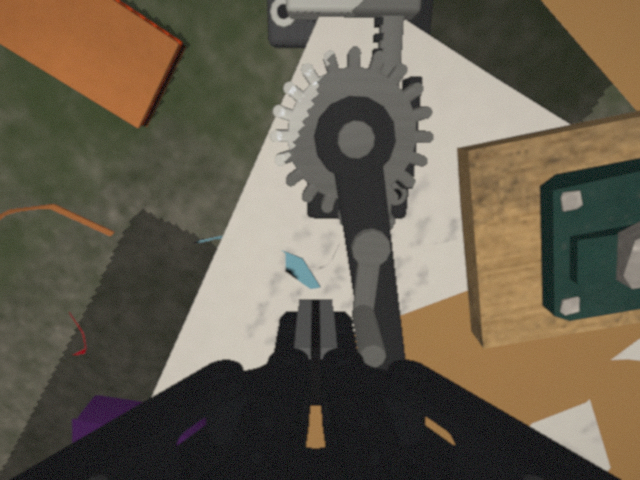

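```bash
python3 -m creep '[[0.3,-0.25,0,0,0,0],[0.6,-0.5,0,0,0,0],[0.8,-0.66,0,0,0,0],[1,-0.83,0,0,0,0]]'; python3 - <<'E'
from h import *
vs()
d=optics.get_image("wrist"); cv2.imwrite("pics/wrist10.png",d["pixels"][:,:,::-1])
E
```

```text
time_s: 10.95
tool_pos: [0.4105, 0.2736, 0.0723]
tcp_rot: [[0.635, 0.773, -0.001], [0.773, -0.635, -0.0], [-0.001, -0.0, -1.0]]
contact_force: [-0.4, -0.7, -0.0]
grip_width: 0.0001
t10.95 tcp [0.4105 0.2736 0.0723] y [ 0.773 -0.635 -0.   ] z [-0.001 -0.    -1.   ] F [-0.4 -0.7 -0. ] w0.0001 q [ 0.36  0.33  1.87 -0.    0.94  1.05]
vice tcp [-71.2   0.6  72.3] F u,n,z [-0.8 -0.1 -0. ]
```

View pics/wrist10.png

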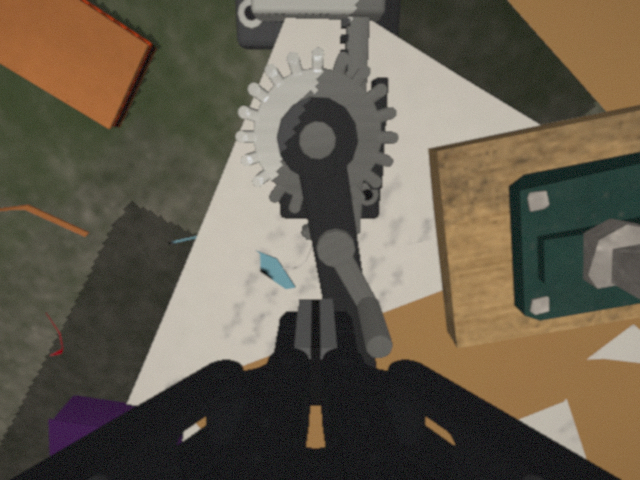

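```bash
python3 -m creep '[[-0.4,0.3,0.5,0,0,0],[-0.4,0.3,4,0,0,0],[-0.4,0.3,8,0,0,0],[-1.5,-3.5,11,0,0,0],[-3.5,-7.4,13,0,0,0]]' 0.25; python3 -m creep '[[0,0,0,0,0,0]]'; python3 - <<'E'
from h import *
vs()
d=optics.get_image("wrist"); cv2.imwrite("pics/wrist11.png",d["pixels"][:,:,::-1]); np.savez("/tmp/wrist11.npz",**d)
E
```

```text
time_s: 11.5
tool_pos: [0.3769, 0.1996, 0.2049]
tcp_rot: [[0.633, 0.774, 0.004], [0.774, -0.633, 0.0], [0.003, 0.003, -1.0]]
contact_force: [0.3, -0.7, 0.6]
grip_width: 0.0318
time_s: 11.6
tool_pos: [0.3757, 0.1974, 0.2077]
tcp_rot: [[0.634, 0.773, 0.007], [0.773, -0.634, -0.0], [0.004, 0.006, -1.0]]
contact_force: [-0.1, 0.8, 1.1]
grip_width: 0.0317
t11.60 tcp [0.3757 0.1974 0.2077] y [ 0.773 -0.634  0.006] z [ 0.007 -0.    -1.   ] F [-0.1  0.8  1.1] w0.0317 q [ 0.22  0.04  1.85 -0.    1.24  0.91]
vice tcp [-152.1  -21.2  207.7] F u,n,z [0.6 0.6 1.1]
```

View pics/wrist11.png

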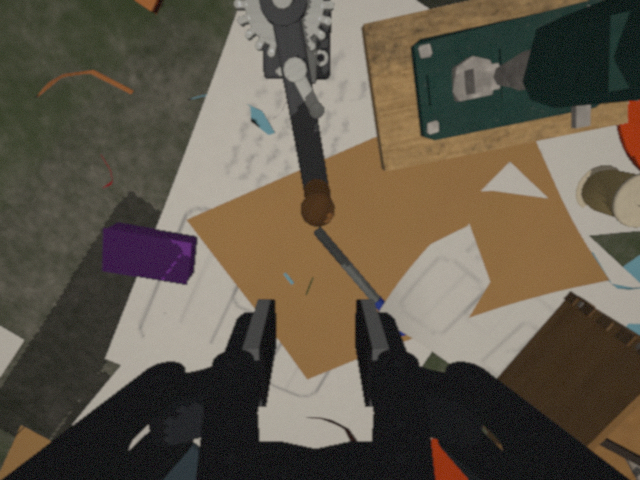

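```bash
python3 - <<'E'
from h import *
d=dict(np.load("/tmp/wrist11.npz"))
pin,tab,post,hub=[V(P(d,*a)) for a in ((295,68,.064),(317,112,.094),(317,212,.12),(285,5,.063))]
print(pin,tab,post,hub)
a=np.arctan2(-post[1],-post[0]);q=tab-pin;p=np.arctan2(-q[1],-q[0])-a; print("handle",a,"pawl",p)
tgt(post[0],post[1],66)
E
```

```text
[-43.   -7.8  64. ] [-71.1 -22.5  94. ] [-128.5  -22.6  120. ] [-5.6 -1.7 63. ]
handle 0.17409501130871616 pawl 0.30788622736598814
shift cm [1.49 1.59] -14.12
```

```bash
python3 -m creep '[[1.5,1.6,-2,0,0.005,0],[1.5,1.6,-6,0,0.005,0],[1.5,1.6,-7,0,0.005,0]]' 0; python3 -c "
from h import *
vs();tgt(-128.5,-22.6,66)"
```

```text
time_s: 11.95
tool_pos: [0.3893, 0.215, 0.1338]
tcp_rot: [[0.634, 0.773, -0.003], [0.773, -0.634, -0.0], [-0.002, -0.002, -1.0]]
contact_force: [-1.1, -0.1, -0.2]
grip_width: 0.0428
t11.95 tcp [0.3893 0.215  0.1338] y [ 0.773 -0.634 -0.002] z [-0.003 -0.    -1.   ] F [-1.1 -0.1 -0.2] w0.0428 q [0.25 0.17 1.91 0.   1.06 0.94]
vice tcp [-129.9  -20.5  133.8] F u,n,z [-0.8  0.8 -0.2]
shift cm [ 0.25 -0.03] -6.78
```

```bash
python3 -m creep '[[0.2,0,-2,0,0,0],[0.2,0,-4,0,0,0],[0.2,0,-6,0,0,0],[0.2,0,-6.6,0,0,0],[0.2,0,-6.6,0,0,0]]' ; python3 -m creep '[[0,0,0,0,0,0],[0,0,0,0,0,0]]' 0.4 20; python3 - <<'E'
from h import *
vs()
d=optics.get_image("wrist"); cv2.imwrite("pics/wrist12.png",d["pixels"][:,:,::-1]); np.savez("/tmp/wrist12.npz",**d)
E
```

```text
time_s: 12.45
tool_pos: [0.3906, 0.2151, 0.0673]
tcp_rot: [[0.634, 0.774, -0.006], [0.774, -0.634, -0.001], [-0.004, -0.004, -1.0]]
contact_force: [0.7, -0.1, -0.1]
grip_width: 0.0427
time_s: 12.65
tool_pos: [0.3912, 0.2154, 0.0682]
tcp_rot: [[0.634, 0.774, -0.004], [0.774, -0.634, -0.0], [-0.003, -0.003, -1.0]]
contact_force: [-0.1, -0.1, 0.1]
grip_width: 0.0258
t12.65 tcp [0.3912 0.2154 0.0682] y [ 0.774 -0.634 -0.003] z [-0.004 -0.    -1.   ] F [-0.1 -0.1  0.1] w0.0258 q [0.25 0.27 1.98 0.   0.89 0.94]
vice tcp [-128.3  -21.7   68.2] F u,n,z [-0.1  0.   0.1]
```

View pics/wrist12.png

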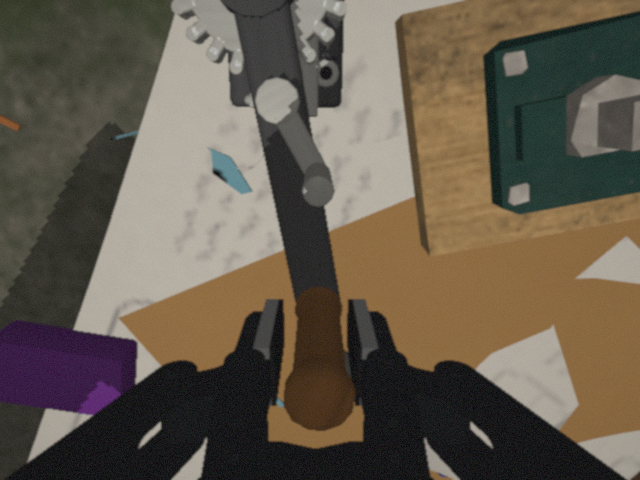

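```bash
cat >> h.py <<'E'
def arc(angs,r=128.5,z=68):
    s=bot.observe(); p=s["tool_pos"]; yaw=np.arctan2(s["tcp_rot"][1,0],s["tcp_rot"][0,0])-np.arctan2(U[1],U[0])
    v=V(p); print("now angle %.3f r %.1f yaw %.3f"%(np.arctan2(-v[1],-v[0]),np.hypot(v[0],v[1]),yaw))
    for a in angs:
        w=c+r/1000*(-np.cos(a)*U-np.sin(a)*N); d=(w-p[:2])*100
        print("[%.2f,%.2f,%.1f,0,0,%.2f]"%(d[0],d[1],z/10-p[2]*100,a-yaw),end=",")
    print()
def vice():
    "estimate handle/pawl/jaw needs picture"
E
python3 -c "
from h import *
vs();arc([.24,.3,.37,.43,.48])"
```

```text
t12.70 tcp [0.3912 0.2153 0.0682] y [ 0.774 -0.634 -0.003] z [-0.004 -0.    -1.   ] F [ 0.1 -0.3 -0.1] w0.0257 q [0.25 0.27 1.98 0.   0.89 0.94]
vice tcp [-128.4  -21.7   68.2] F u,n,z [-0.2 -0.2 -0.1]
now angle 0.167 r 130.2 yaw 0.007
[0.90,-0.29,-0.0,0,0,0.23],[1.61,-0.61,-0.0,0,0,0.29],[2.45,-0.92,-0.0,0,0,0.36],[3.19,-1.14,-0.0,0,0,0.42],[3.81,-1.29,-0.0,0,0,0.47],
```

```bash
python3 -m creep '[[0.6,-0.2,0,0,0,0.06],[1.2,-0.4,0,0,0,0.12],[1.8,-0.65,0,0,0,0.18],[2.4,-0.9,0,0,0,0.25],[3.05,-1.1,0,0,0,0.25]]' ; python3 - <<'E'
from h import *
vs(); arc([.3,.2,.1,0,-.1])
E
```

```text
time_s: 13.2
tool_pos: [0.4212, 0.2043, 0.0687]
tcp_rot: [[0.422, 0.907, -0.005], [0.907, -0.422, -0.001], [-0.003, -0.004, -1.0]]
contact_force: [-3.7, -0.5, 1.9]
grip_width: 0.0257
t13.20 tcp [0.4212 0.2043 0.0687] y [ 0.907 -0.422 -0.004] z [-0.005 -0.001 -1.   ] F [-3.7 -0.5  1.9] w0.0257 q [ 0.21  0.3   1.93 -0.    0.91  0.65]
vice tcp [-117.7  -51.9   68.7] F u,n,z [-2.7  2.5  1.9]
now angle 0.415 r 128.6 yaw 0.257
[-1.39,0.49,-0.1,0,0,0.04],[-2.56,1.05,-0.1,0,0,-0.06],[-3.65,1.71,-0.1,0,0,-0.16],[-4.68,2.48,-0.1,0,0,-0.26],[-5.63,3.35,-0.1,0,0,-0.36],
```

```bash
python3 -c "
from h import *
arc([.25,.08,-.1,-.28,-.47])"; 
```

```text
now angle 0.415 r 128.6 yaw 0.257
[-1.98,0.76,-0.1,0,0,-0.01],[-3.87,1.85,-0.1,0,0,-0.18],[-5.63,3.35,-0.1,0,0,-0.36],[-7.10,5.13,-0.1,0,0,-0.54],[-8.27,7.27,-0.1,0,0,-0.73],
```

```bash
python3 -m creep '[[-2,0.76,-0.1,0,0,-0.1],[-3.9,1.85,-0.1,0,0,-0.2],[-5.6,3.35,-0.1,0,0,-0.3],[-7.1,5.1,-0.1,0,0,-0.4],[-8.2,7.2,-0.1,0,0,-0.5]]' ; python3 - <<'E'
from h import *
vs(); arc([-.33,-.15,.03,.2,.42])
d=optics.get_image("wrist"); cv2.imwrite("pics/wrist13.png",d["pixels"][:,:,::-1]); np.savez("/tmp/wrist13.npz",**d)
E
```

```text
time_s: 13.7
tool_pos: [0.3388, 0.2764, 0.0681]
tcp_rot: [[0.809, 0.588, -0.004], [0.588, -0.809, 0.001], [-0.003, -0.003, -1.0]]
contact_force: [0.2, -1.1, -0.2]
grip_width: 0.0257
t13.70 tcp [0.3388 0.2764 0.0681] y [ 0.588 -0.809 -0.003] z [-0.004  0.001 -1.   ] F [ 0.2 -1.1 -0.2] w0.0257 q [0.43 0.25 2.01 0.   0.89 1.37]
vice tcp [-114.9   57.6   68.1] F u,n,z [-0.7 -0.9 -0.2]
now angle -0.465 r 128.5 yaw -0.249
[0.80,-1.53,-0.0,0,0,-0.08],[2.18,-3.39,-0.0,0,0,0.10],[3.86,-4.97,-0.0,0,0,0.28],[5.69,-6.16,-0.0,0,0,0.45],[8.31,-7.21,-0.0,0,0,0.67],
```

View pics/wrist13.png

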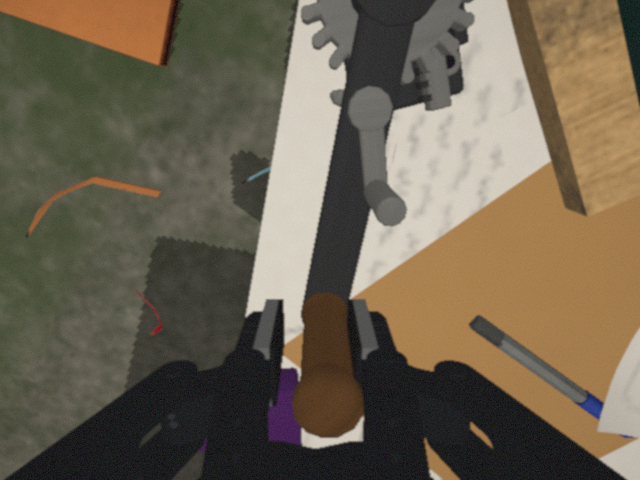

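```bash
python3 -m creep '[[0.8,-1.53,0,0,0,0.1],[2.2,-3.4,0,0,0,0.2],[3.85,-5,0,0,0,0.3],[5.7,-6.15,0,0,0,0.4],[8.3,-7.2,0,0,0,0.5]]' ; python3 - <<'E'
from h import *
vs(); arc([.25,.08,-.1,-.28,-.47])
E
```

```text
time_s: 14.25
tool_pos: [0.4183, 0.2056, 0.0678]
tcp_rot: [[0.429, 0.903, -0.011], [0.903, -0.429, -0.001], [-0.005, -0.009, -1.0]]
contact_force: [-4.8, -0.6, -1.1]
grip_width: 0.0257
t14.25 tcp [0.4183 0.2056 0.0678] y [ 0.903 -0.429 -0.009] z [-0.011 -0.001 -1.   ] F [-4.8 -0.6 -1.1] w0.0257 q [0.22 0.3  1.93 0.   0.92 0.66]
vice tcp [-118.6  -48.8   67.8] F u,n,z [-3.5  3.3 -1.1]
now angle 0.390 r 128.2 yaw 0.250
[-1.68,0.63,0.0,0,0,0.00],[-3.57,1.73,0.0,0,0,-0.17],[-5.33,3.23,0.0,0,0,-0.35],[-6.80,5.01,0.0,0,0,-0.53],[-7.97,7.15,0.0,0,0,-0.72],
```

```bash
python3 -m creep '[[-1.7,0.63,0,0,0.005,-0.1],[-3.6,1.75,0,0,0.005,-0.2],[-5.3,3.25,0,0,0.005,-0.3],[-6.8,5,0,0,0.005,-0.4],[-7.95,7.1,0,0,0.005,-0.5]]' ; python3 - <<'E'
from h import *
vs(); arc([-.38,-.28,-.18,-.08,.02])
d=optics.get_image("top"); cv2.imwrite("pics/top14.png",cv2.resize(d["pixels"][170:310,100:260,::-1],None,fx=4,fy=4,interpolation=cv2.INTER_CUBIC))
E
```

```text
time_s: 14.75
tool_pos: [0.3386, 0.2764, 0.0682]
tcp_rot: [[0.813, 0.583, -0.014], [0.583, -0.813, 0.005], [-0.008, -0.012, -1.0]]
contact_force: [0.2, -1.0, -0.7]
grip_width: 0.0258
t14.75 tcp [0.3386 0.2764 0.0682] y [ 0.583 -0.813 -0.012] z [-0.014  0.005 -1.   ] F [ 0.2 -1.  -0.7] w0.0258 q [0.42 0.25 2.   0.01 0.89 1.36]
vice tcp [-115.    57.7   68.2] F u,n,z [-0.6 -0.8 -0.7]
now angle -0.465 r 128.7 yaw -0.256
[0.50,-0.98,-0.0,0,0,-0.12],[1.17,-2.07,-0.0,0,0,-0.02],[1.94,-3.10,-0.0,0,0,0.08],[2.82,-4.04,-0.0,0,0,0.18],[3.78,-4.89,-0.0,0,0,0.28],
```

View pics/top14.png

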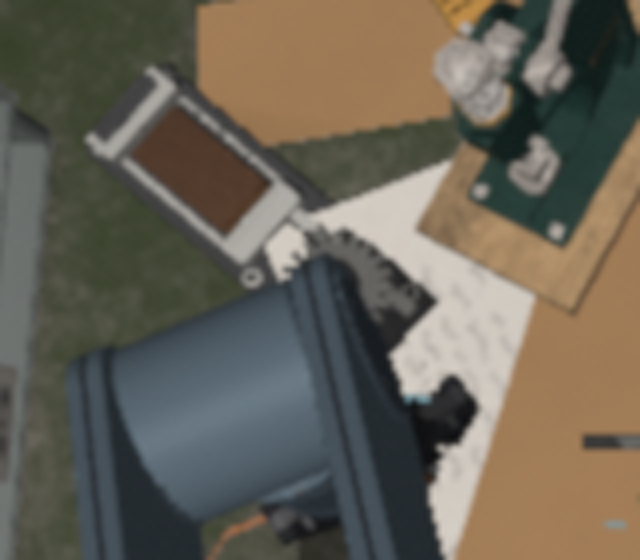

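```bash
python3 -m creep '[[0.5,-0.98,0,-0.005,-0.014,0.05],[1.17,-2.07,0,-0.005,-0.014,0.1],[1.94,-3.1,0,-0.005,-0.014,0.15],[2.82,-4.04,0,-0.005,-0.014,0.2],[3.78,-4.9,0,-0.005,-0.014,0.25]]' ; python3 - <<'E'
from h import *
vs(); arc([.08,.16,.25,.33,.42])
E
```

```text
time_s: 15.3
tool_pos: [0.374, 0.2289, 0.0682]
tcp_rot: [[0.645, 0.764, -0.005], [0.764, -0.645, -0.0], [-0.003, -0.003, -1.0]]
contact_force: [-5.9, 0.5, 1.8]
grip_width: 0.0257
t15.30 tcp [0.374  0.2289 0.0682] y [ 0.764 -0.645 -0.003] z [-0.005 -0.    -1.   ] F [-5.9  0.5  1.8] w0.0257 q [0.29 0.25 2.   0.   0.89 0.99]
vice tcp [-129.     0.2   68.2] F u,n,z [-3.4  4.8  1.8]
now angle -0.002 r 129.0 yaw -0.008
[0.86,-0.60,-0.0,0,0,0.09],[1.73,-1.15,-0.0,0,0,0.17],[2.75,-1.70,-0.0,0,0,0.26],[3.69,-2.10,-0.0,0,0,0.34],[4.79,-2.46,-0.0,0,0,0.43],
```

```bash
python3 -m creep '[[0.86,-0.6,0,0,0,0.06],[1.73,-1.15,0,0,0,0.12],[2.3,-1.45,0,0,0,0.18]]' ; python3 -c "
from h import *
vs(); arc([.26,.3,.34,.38,.42])"
```

```text
time_s: 15.6
tool_pos: [0.3964, 0.2134, 0.0681]
tcp_rot: [[0.495, 0.869, -0.007], [0.869, -0.495, -0.002], [-0.005, -0.005, -1.0]]
contact_force: [-3.8, 1.3, 0.8]
grip_width: 0.0256
t15.60 tcp [0.3964 0.2134 0.0681] y [ 0.869 -0.495 -0.005] z [-0.007 -0.002 -1.   ] F [-3.8  1.3  0.8] w0.0256 q [0.24 0.27 1.97 0.   0.9  0.76]
vice tcp [-126.6  -27.    68.1] F u,n,z [-1.4  3.7  0.8]
now angle 0.210 r 129.4 yaw 0.175
[0.62,-0.20,-0.0,0,0,0.08],[1.09,-0.41,-0.0,0,0,0.12],[1.56,-0.59,-0.0,0,0,0.16],[2.05,-0.76,-0.0,0,0,0.20],[2.54,-0.91,-0.0,0,0,0.24],
```

```bash
python3 -m creep '[[0.62,-0.2,0,0,0,0.02],[1.1,-0.4,0,0,0,0.04],[1.56,-0.6,0,0,0,0.06],[2.05,-0.76,0,0,0,0.08],[2.54,-0.9,0,0,0,0.08]]' ; python3 - <<'E'
from h import *
vs(); arc([.25,.08,-.1,-.28,-.47])
E
```

```text
time_s: 16.1
tool_pos: [0.4217, 0.2041, 0.0679]
tcp_rot: [[0.423, 0.906, -0.008], [0.906, -0.423, -0.003], [-0.006, -0.006, -1.0]]
contact_force: [-4.8, -0.7, -0.5]
grip_width: 0.0256
t16.10 tcp [0.4217 0.2041 0.0679] y [ 0.906 -0.423 -0.006] z [-0.008 -0.003 -1.   ] F [-4.8 -0.7 -0.5] w0.0256 q [ 0.21  0.3   1.93 -0.    0.92  0.65]
vice tcp [-117.6  -52.4   67.9] F u,n,z [-3.6  3.2 -0.5]
now angle 0.419 r 128.7 yaw 0.256
[-2.03,0.78,0.0,0,0,-0.01],[-3.92,1.88,0.0,0,0,-0.18],[-5.68,3.38,0.0,0,0,-0.36],[-7.14,5.16,0.0,0,0,-0.54],[-8.32,7.30,0.0,0,0,-0.73],
```

Not gripped yet (tangential ≈4.8 N). Return and stroke again, and check the gap.

```bash
python3 -m creep '[[-2,0.78,0,-0.003,-0.008,-0.1],[-3.9,1.88,0,-0.003,-0.008,-0.2],[-5.65,3.4,0,-0.003,-0.008,-0.3],[-7.1,5.15,0,-0.003,-0.008,-0.4],[-8.3,7.25,0,-0.003,-0.008,-0.5]]' ; python3 - <<'E'
from h import *
vs(); arc([-.4,-.34,-.28,-.22,-.16])
d=optics.get_image("top"); np.savez("/tmp/top15.npz",**d);cv2.imwrite("pics/top15.png",cv2.resize(d["pixels"][170:260,100:220,::-1],None,fx=6,fy=6,interpolation=cv2.INTER_CUBIC))
E
```

```text
time_s: 16.6
tool_pos: [0.3401, 0.2773, 0.0685]
tcp_rot: [[0.808, 0.589, 0.003], [0.589, -0.808, -0.002], [0.001, 0.003, -1.0]]
contact_force: [1.4, -2.1, -0.4]
grip_width: 0.0257
t16.60 tcp [0.3401 0.2773 0.0685] y [ 0.589 -0.808  0.003] z [ 0.003 -0.002 -1.   ] F [ 1.4 -2.1 -0.4] w0.0257 q [ 0.43  0.25  2.01 -0.    0.88  1.38]
vice tcp [-113.4   57.2   68.5] F u,n,z [-0.7 -2.4 -0.4]
now angle -0.467 r 127.0 yaw -0.248
[0.23,-0.84,-0.1,0,0,-0.15],[0.61,-1.52,-0.1,0,0,-0.09],[1.02,-2.17,-0.1,0,0,-0.03],[1.48,-2.79,-0.1,0,0,0.03],[1.97,-3.39,-0.1,0,0,0.09],
```

View pics/top15.png

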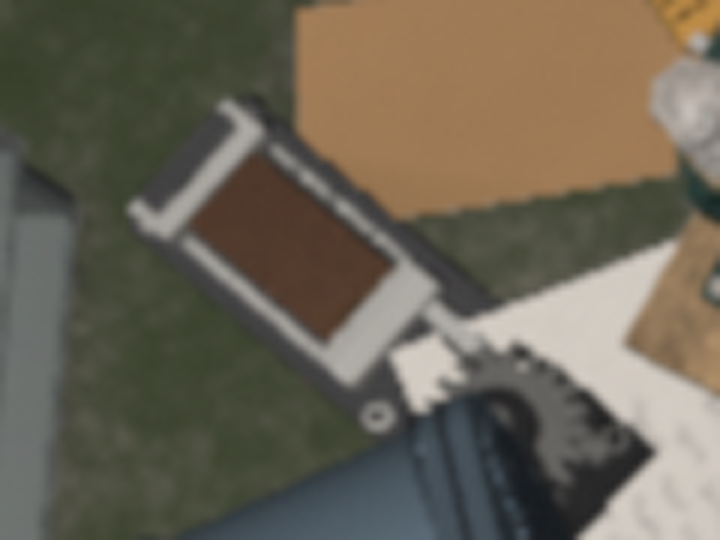

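```bash
python3 -m creep '[[0.23,-0.84,-0.05,0,0,0.04],[0.6,-1.5,-0.05,0,0,0.07],[1,-2.15,-0.05,0,0,0.1],[1.5,-2.8,-0.05,0,0,0.13],[1.8,-3.2,-0.05,0,0,0.15]]' ; python3 -c "
from h import *
vs(); arc([-.14,-.1,-.06,-.02,.02])"
```

```text
time_s: 17.15
tool_pos: [0.3583, 0.2479, 0.0686]
tcp_rot: [[0.714, 0.7, 0.004], [0.7, -0.714, 0.001], [0.004, 0.002, -1.0]]
contact_force: [-3.0, 3.1, 0.2]
grip_width: 0.0259
t17.15 tcp [0.3583 0.2479 0.0686] y [ 0.7   -0.714  0.002] z [ 0.004  0.001 -1.   ] F [-3.   3.1  0.2] w0.0259 q [ 0.35  0.24  2.02 -0.    0.88  1.14]
vice tcp [-124.4   24.4   68.6] F u,n,z [0.4 4.3 0.2]
now angle -0.194 r 126.8 yaw -0.102
[0.31,-0.63,-0.1,0,0,-0.04],[0.66,-1.01,-0.1,0,0,0.00],[1.03,-1.36,-0.1,0,0,0.04],[1.41,-1.71,-0.1,0,0,0.08],[1.81,-2.04,-0.1,0,0,0.12],
```

Driving at 4.3 N. Go on in small steps.

```bash
python3 -m creep '[[0.31,-0.6,-0.05,0,0,0.03],[0.66,-1,-0.05,0,0,0.06],[1.03,-1.35,-0.05,0,0,0.09]]' ; python3 -c "
from h import *
vs(); arc([-.03,0,.03,.06,.09])"
```

```text
time_s: 17.45
tool_pos: [0.37, 0.2347, 0.0685]
tcp_rot: [[0.646, 0.763, 0.006], [0.763, -0.646, 0.003], [0.006, 0.003, -1.0]]
contact_force: [-3.4, 2.5, 1.6]
grip_width: 0.0257
t17.45 tcp [0.37   0.2347 0.0685] y [ 0.763 -0.646  0.003] z [ 0.006  0.003 -1.   ] F [-3.4  2.5  1.6] w0.0257 q [0.31 0.25 2.01 0.   0.88 1.01]
vice tcp [-127.     7.    68.5] F u,n,z [-0.2  4.3  1.6]
now angle -0.055 r 127.2 yaw -0.010
[0.15,-0.31,-0.1,0,0,-0.02],[0.44,-0.56,-0.1,0,0,0.01],[0.74,-0.80,-0.1,0,0,0.04],[1.05,-1.04,-0.1,0,0,0.07],[1.36,-1.26,-0.1,0,0,0.10],
```

```bash
python3 -m creep '[[0.15,-0.3,-0.05,0,0,0.02],[0.44,-0.55,-0.05,0,0,0.04],[0.74,-0.8,-0.05,0,0,0.06]]' ; python3 -c "
from h import *
vs(); arc([.06,.09,.12,.15])"
```

```text
time_s: 17.75
tool_pos: [0.3785, 0.227, 0.0685]
tcp_rot: [[0.598, 0.801, 0.007], [0.801, -0.598, 0.004], [0.008, 0.003, -1.0]]
contact_force: [-2.3, 4.5, 2.3]
grip_width: 0.0251
t17.75 tcp [0.3785 0.227  0.0685] y [ 0.801 -0.598  0.003] z [ 0.007  0.004 -1.   ] F [-2.3  4.5  2.3] w0.0251 q [0.28 0.25 2.01 0.   0.88 0.92]
vice tcp [-127.5   -4.5   68.5] F u,n,z [2.  4.6 2.3]
now angle 0.035 r 127.6 yaw 0.052
[0.20,-0.26,-0.0,0,0,0.01],[0.51,-0.49,-0.0,0,0,0.04],[0.83,-0.70,-0.0,0,0,0.07],[1.16,-0.90,-0.0,0,0,0.10],
```

```bash
python3 -m creep '[[0.2,-0.25,0,0,0,0.02],[0.5,-0.48,0,0,0,0.04]]' ; python3 -c "
from h import *
vs(); arc([.12,.15,.18,.21,.25])"
```

```text
time_s: 17.95
tool_pos: [0.3842, 0.2224, 0.0686]
tcp_rot: [[0.564, 0.826, 0.008], [0.826, -0.564, 0.006], [0.009, 0.004, -1.0]]
contact_force: [-1.5, 4.1, 0.1]
grip_width: 0.0256
t17.95 tcp [0.3842 0.2224 0.0686] y [ 0.826 -0.564  0.004] z [ 0.008  0.006 -1.   ] F [-1.5  4.1  0.1] w0.0256 q [0.27 0.25 2.   0.   0.88 0.87]
vice tcp [-127.4  -11.9   68.6] F u,n,z [2.2 3.7 0.1]
now angle 0.093 r 128.0 yaw 0.093
[0.26,-0.24,-0.1,0,0,0.03],[0.59,-0.44,-0.1,0,0,0.06],[0.92,-0.64,-0.1,0,0,0.09],[1.26,-0.82,-0.1,0,0,0.12],[1.72,-1.05,-0.1,0,0,0.16],
```

```bash
python3 - <<'E'
from h import *
d=optics.get_image("top"); np.savez("/tmp/top16.npz",**d);cv2.imwrite("pics/top16.png",cv2.resize(d["pixels"][170:260,100:220,::-1],None,fx=6,fy=6,interpolation=cv2.INTER_CUBIC))
E
```

```text
(no output)
```

View pics/top16.png

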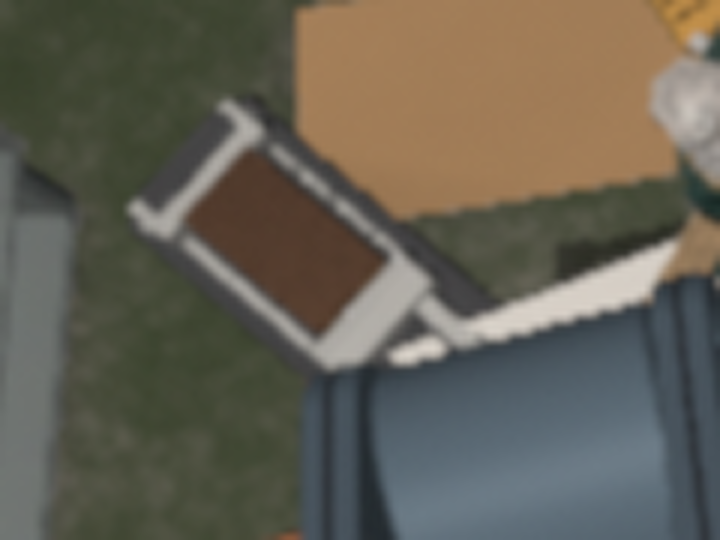

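```bash
python3 -m creep '[[0.26,-0.23,0,0,0,0.02],[0.59,-0.44,0,0,0,0.04],[0.92,-0.64,0,0,0,0.06]]' ; python3 -c "
from h import *
vs(); arc([.2,.23,.26,.3])"
```

```text
time_s: 18.3
tool_pos: [0.394, 0.2156, 0.0685]
tcp_rot: [[0.512, 0.859, 0.008], [0.859, -0.512, 0.006], [0.009, 0.004, -1.0]]
contact_force: [-2.3, 4.1, 0.7]
grip_width: 0.0258
t18.30 tcp [0.394  0.2156 0.0685] y [ 0.859 -0.512  0.004] z [ 0.008  0.006 -1.   ] F [-2.3  4.1  0.7] w0.0258 q [0.25 0.26 1.99 0.   0.88 0.78]
vice tcp [-126.4  -23.7   68.5] F u,n,z [1.7 4.3 0.7]
now angle 0.185 r 128.6 yaw 0.156
[0.17,-0.08,-0.1,0,0,0.04],[0.51,-0.25,-0.1,0,0,0.07],[0.86,-0.42,-0.1,0,0,0.10],[1.33,-0.63,-0.1,0,0,0.14],
```

```bash
python3 -m creep '[[0.3,-0.15,0,0,0,0.02],[0.6,-0.3,0,0,0,0.04],[0.86,-0.42,0,0,0,0.06]]' ; python3 -c "
from h import *
vs(); arc([.27,.3,.33,.36,.4])"
```

```text
time_s: 18.6
tool_pos: [0.4011, 0.2118, 0.0683]
tcp_rot: [[0.459, 0.889, 0.004], [0.889, -0.459, 0.007], [0.008, 0.001, -1.0]]
contact_force: [-8.2, 7.8, 5.3]
grip_width: 0.0257
t18.60 tcp [0.4011 0.2118 0.0683] y [ 0.889 -0.459  0.001] z [ 0.004  0.007 -1.   ] F [-8.2  7.8  5.3] w0.0257 q [0.23 0.27 1.98 0.01 0.89 0.71]
vice tcp [-124.8  -31.6   68.3] F u,n,z [ 0.7 11.3  5.3]
now angle 0.248 r 128.7 yaw 0.217
[0.26,-0.10,-0.0,0,0,0.05],[0.62,-0.25,-0.0,0,0,0.08],[0.98,-0.40,-0.0,0,0,0.11],[1.34,-0.53,-0.0,0,0,0.14],[1.83,-0.68,-0.0,0,0,0.18],
```

```bash
python3 -m creep '[[0.15,-0.07,0,0,0,0],[0.15,-0.07,0,0,0,0]]' ; python3 -c "
from h import *
vs()"
```

```text
time_s: 18.8
tool_pos: [0.4013, 0.2116, 0.0682]
tcp_rot: [[0.458, 0.889, 0.001], [0.889, -0.458, 0.008], [0.008, -0.002, -1.0]]
contact_force: [-6.4, 7.8, 4.9]
grip_width: 0.0253
t18.80 tcp [0.4013 0.2116 0.0682] y [ 0.889 -0.458 -0.002] z [ 0.001  0.008 -1.   ] F [-6.4  7.8  4.9] w0.0253 q [0.23 0.27 1.98 0.01 0.89 0.7 ]
vice tcp [-124.8  -31.9   68.2] F u,n,z [1.9 9.9 4.9]
```

```bash
python3 -m creep '[[0.15,-0.07,0,0,0,0],[0.24,-0.1,0,0,0,0],[0.24,-0.1,0,0,0,0]]' ; python3 -c "
from h import *
vs()"
```

```text
time_s: 19.1
tool_pos: [0.4018, 0.2112, 0.0681]
tcp_rot: [[0.458, 0.889, -0.002], [0.889, -0.458, 0.009], [0.007, -0.006, -1.0]]
contact_force: [-7.6, 7.7, 5.2]
grip_width: 0.0257
t19.10 tcp [0.4018 0.2112 0.0681] y [ 0.889 -0.458 -0.006] z [-0.002  0.009 -1.   ] F [-7.6  7.7  5.2] w0.0257 q [0.23 0.28 1.97 0.01 0.89 0.7 ]
vice tcp [-124.8  -32.5   68.1] F u,n,z [ 1.1 10.7  5.2]
```

```bash
python3 -m creep '[[0.2,-0.1,0,0,0,0],[0.35,-0.17,0,0,0,0],[0.35,-0.17,0,0,0,0]]' ; python3 -c "
from h import *
vs()"
```

```text
time_s: 19.4
tool_pos: [0.4032, 0.2103, 0.068]
tcp_rot: [[0.458, 0.889, -0.006], [0.889, -0.458, 0.01], [0.006, -0.01, -1.0]]
contact_force: [-7.7, 8.4, 6.4]
grip_width: 0.0258
t19.40 tcp [0.4032 0.2103 0.068 ] y [ 0.889 -0.458 -0.01 ] z [-0.006  0.01  -1.   ] F [-7.7  8.4  6.4] w0.0258 q [0.23 0.28 1.97 0.01 0.9  0.69]
vice tcp [-124.5  -34.2   68. ] F u,n,z [ 1.5 11.3  6.4]
```

```bash
python3 -m creep '[[-0.4,0.25,0,-0.01,-0.006,0],[-0.4,0.25,0,-0.01,-0.006,0],[-0.4,0.25,0,-0.01,-0.006,0]]' 0; python3 -c "
from h import *
vs()";  python3 -m creep '[[0,0,1.5,0,0,0],[0,0,5,0,0,0],[0,0,9,0,0,0],[0,0,14,0,0,0],[0,0,14,0,0,0]]'; python3 - <<'E'
from h import *
vs()
for n in ["top","wrist"]:
    d=optics.get_image(n); np.savez(f"/tmp/{n}17.npz",**d); cv2.imwrite(f"pics/{n}17.png",d["pixels"][:,:,::-1])
E
```

```text
time_s: 19.7
tool_pos: [0.3999, 0.2125, 0.0682]
tcp_rot: [[0.457, 0.89, 0.001], [0.89, -0.457, -0.0], [0.0, 0.001, -1.0]]
contact_force: [-0.9, -0.6, -0.9]
grip_width: 0.0426
t19.70 tcp [0.3999 0.2125 0.0682] y [ 0.89  -0.457  0.001] z [ 0.001 -0.    -1.   ] F [-0.9 -0.6 -0.9] w0.0426 q [ 0.24  0.27  1.97 -0.    0.89  0.72]
vice tcp [-125.   -30.2   68.2] F u,n,z [-1.   0.3 -0.9]
time_s: 20.2
tool_pos: [0.4046, 0.2131, 0.2149]
tcp_rot: [[0.457, 0.89, 0.014], [0.89, -0.457, 0.002], [0.009, 0.012, -1.0]]
contact_force: [0.6, 0.5, 0.7]
grip_width: 0.0424
t20.20 tcp [0.4046 0.2131 0.2149] y [ 0.89  -0.457  0.012] z [ 0.014  0.002 -1.   ] F [0.6 0.5 0.7] w0.0424 q [ 0.24  0.09  1.78 -0.    1.25  0.72]
vice tcp [-121.5  -33.5  214.9] F u,n,z [ 0.7 -0.2  0.7]
```

View pics/wrist17.png

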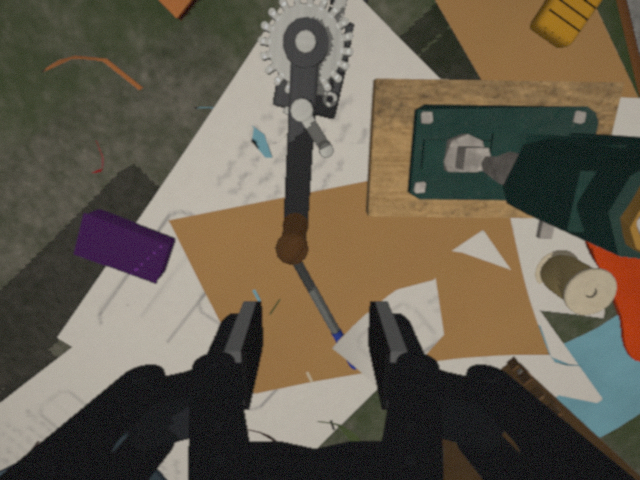

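```bash
python3 -m creep '[[1.5,2.8,1,0,0,-0.05],[3,5.6,1.5,0,0.014,-0.1],[4.5,8.4,1.5,0,0.014,-0.15],[6,11,1.5,0,0.014,-0.19],[7,13.5,1.5,0,0.014,-0.19]]'; python3 -m creep '[[0,0,0,0,0,0],[0,0,0,0,0,0]]'; python3 - <<'E'
from h import *
vs()
for n in ["top","wrist"]:
    d=optics.get_image(n); np.savez(f"/tmp/{n}18.npz",**d); cv2.imwrite(f"pics/{n}18.png",d["pixels"][:,:,::-1])
i=cv2.imread("pics/wrist18.png"); cv2.imwrite("pics/z18.png",cv2.resize(i[0:300,220:440],None,fx=2.6,fy=2,interpolation=cv2.INTER_CUBIC))
E
```

```text
time_s: 20.8
tool_pos: [0.4717, 0.3477, 0.2218]
tcp_rot: [[0.618, 0.786, -0.012], [0.786, -0.618, -0.001], [-0.008, -0.009, -1.0]]
contact_force: [0.0, 0.3, -0.6]
grip_width: 0.0427
time_s: 21.0
tool_pos: [0.4708, 0.3472, 0.219]
tcp_rot: [[0.617, 0.787, -0.016], [0.787, -0.617, -0.004], [-0.013, -0.011, -1.0]]
contact_force: [-0.3, -0.3, -0.4]
grip_width: 0.0429
t21.00 tcp [0.4708 0.3472 0.219 ] y [ 0.787 -0.617 -0.011] z [-0.016 -0.004 -1.   ] F [-0.3 -0.3 -0.4] w0.0429 q [0.44 0.34 1.45 0.   1.37 1.11]
vice tcp [ 23.9   1.3 219. ] F u,n,z [-0.4  0.  -0.4]
```

View pics/wrist18.png

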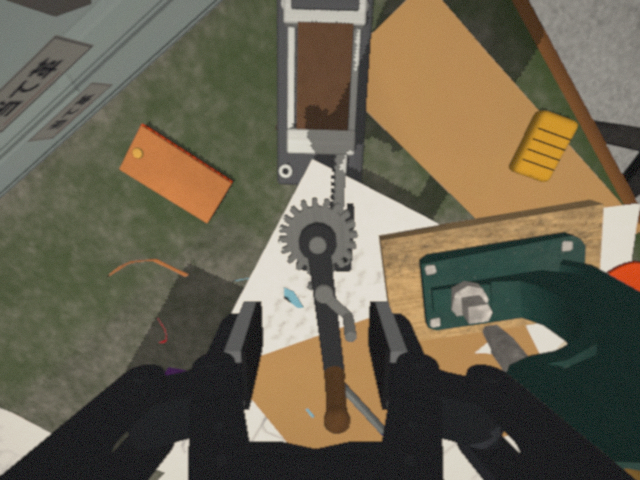

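View pics/z18.png

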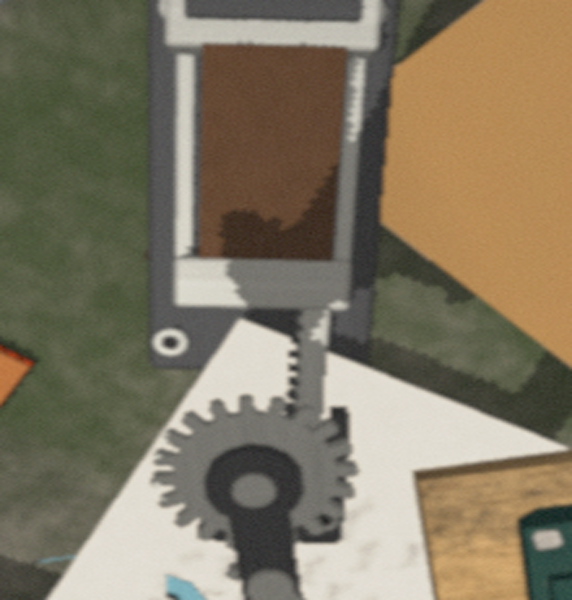

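```bash
python3 - <<'E'
from h import *
d=dict(np.load("/tmp/wrist18.npz")); w=cloud(d)
F=lambda u,v:(220+u/2.6,v/2)
for n,u,v,z in [("stopL",165,47,.03),("stopR",380,47,.03),("jawL",175,258,.03),("jawR",350,262,.03),("blkTL",203,45,.037),("blkTR",347,47,.037),("blkBL",198,256,.037),("blkBR",333,260,.037)]:
    print(n,V(P(d,*F(u,v),z))+[-60,0,0])
Z=w[...,2]; L=np.stack([(w[...,:2]-c)@U*1000-60,(w[...,:2]-c)@N*1000],-1)
k=(Z>.033)&(Z<.042)&(L[...,0]>10)&(L[...,0]<120)&(np.abs(L[...,1])<35)
k=cv2.morphologyEx(k.astype(np.uint8),cv2.MORPH_OPEN,np.ones((3,3)))>0
print(k.sum(),np.median(Z[k]),cv2.minAreaRect(L[k].astype(np.float32)))
p=np.c_[L[k],np.ones(k.sum())]; print("tilt mm/mm",np.linalg.lstsq(p,Z[k]*1000,rcond=None)[0])
pin,tab,post=[V(P(d,*a)) for a in ((324,293,.064),(350,333,.094),(337,420,.12))]
a=np.arctan2(-post[1],-post[0]);q=tab-pin;print("handle",a,"pawl",np.arctan2(-q[1],-q[0])-a)
E
```

```text
stopL [104.   30.6  30. ]
stopR [105.5 -31.3  30. ]
jawL [27.8 27.5 30. ]
jawR [ 27.7 -27.3  30. ]
blkTL [103.7  19.3  37. ]
blkTR [104.1 -21.3  37. ]
blkBL [29.1 19.9 37. ]
blkBR [ 28.7 -21.5  37. ]
6266 0.03726045175453099 ((73.86418151855469, -0.9664287567138672), (91.2248764038086, 49.78346633911133), 1.2105166912078857)
tilt mm/mm [-1.79903682e-02 -6.16461081e-04  3.83936598e+01]
handle 0.15105011706329344 pawl 0.6771430607528348
```

```bash
python3 - <<'E'
from h import *
b=dict(np.load("/tmp/top18.npz"))["pixels"]; cv2.imwrite("pics/t18.png",cv2.resize(b[140:350,100:330,::-1],None,fx=2.6,fy=2.6,interpolation=cv2.INTER_CUBIC))
E
```

```text
(no output)
```

View pics/t18.png

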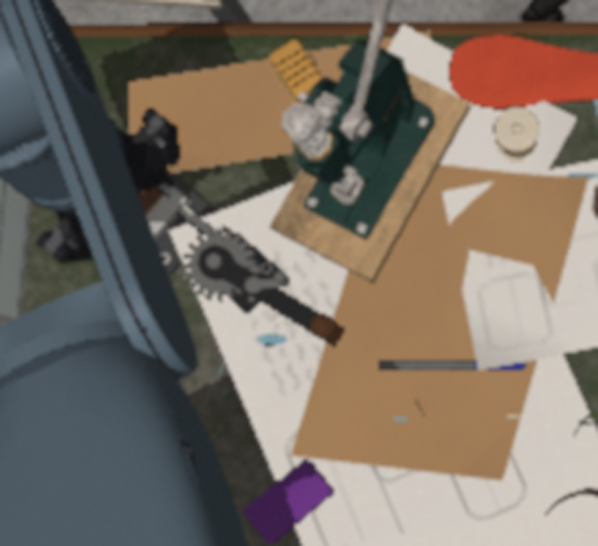

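The pen (380–525, 365), spool and purple block are where they were, the pawl leans counter-clockwise, and the arm is clear. Handing in.

```bash
python3 -c "
from plant import bot
print(bot.sign_off())"
```

```text
the job is handed in; nothing more can be done
None
```

The sanding block is clamped in the vice, and I handed the job in at about 21 s of the 72 s allowed.

**What I did:** I set the cork block on the bed between the jaws, grit face up, and let go. With the shut fingers I flipped the pawl lever to its counter-clockwise side. I then worked the handle back and forth through three closing strokes and part of a fourth, until the jaw gripped. The push rose from about 4 N while driving to about 11 N against the stop, inside the 8 to 15 N you gave.

**Last checks, from the wrist and top pictures:**
- **Block:** its top is 37 mm above the desk, as expected on the bed, and it sits about 1 mm off centre. One end is at the stop (vice x about 104 mm). The other is at the jaw face (28 to 29 mm).
- **Jaw travel:** it advanced about 19 mm. The jaw-to-stop gap measured about 77 mm for the 76 mm block, which is within camera accuracy.
- **Pawl:** dropped in on the positive side at about +0.68 rad.
- **Other things:** the pen, spool and purple block were unmoved. The orange leather was in clear view and looked undisturbed, but I did not measure it. I did not re-check the bone folder or the teal block at the end; the arm did not work near them after the start.
- **Robot:** it was clear of everything at hand-in.

**Disagreement:** an automatic plane fit of the block's top gave a larger outline and about a 1° tilt. I think it picked up jaw and stop edge pixels, and nothing in the pictures showed a tilt.

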